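# Clear the carving bench: slide the oil bottles back, tip out the offcuts

## Task

Clear the carver's bench. Put every wood offcut into the scrap bin: the loose ones on the brown paper, and those in the tray by tipping the tray out over the bin; slide each tall oil bottle along the bench, always standing and never lifted, until its whole foot is on the black mat at the back; and in the end set the empty tray down flat on the middle of the brown paper. Leave the mallet, sharpening stone and gouge alone.

Things in the scene. Friction and masses are not known exactly. Their poses are not given: they have to be found in the camera images.
- bottle0: Tall narrow amber bottle of finishing oil, paper label, black cap; up to three alike, some may be absent. 60 mm diameter in its lower half, then a narrower neck and cap; 180 mm tall, 0.3 to 0.5 kg. Origin: centre of its underside, z up the bottle. It slides on the bench when pushed within about 35 mm of its foot and topples if pushed much higher.
- bottle1: Another such bottle, same size and origin.
- bottle2: Another such bottle, same size and origin.
- mat: Black rubber mat flush with the bench at its far side, 120 mm (its x, pointing away from the robot) by 340 mm (its y). Origin at its centre on the bench surface, at z = 0. Along its far edge (x = +60 to +80 mm) stands a fixed wooden back rail 35 mm high; a bottle that touches the rail has its centre at x = +30 mm. Fixed; nothing sticks up on the other three sides.
- paper: Sheet of brown paper taped flat to the bench in front of the robot, 210 mm (x) by 360 mm (y), of no thickness that matters. Origin at its centre, z = 0. Fixed.
- bin: Open grey plastic scrap bin, fixed to the bench left or right of the paper: outside 260 mm (x) by 240 mm (y), 90 mm high, walls and floor 6 mm thick. Origin at the centre of its underside.
- tray: Open wooden tipping tray, loose, 200 mm (x) by 130 mm (y), 0.4 kg, across the paper from the bin. Floor 6 mm thick; side walls 45 mm high; no wall at its mouth (the -x end); at the +x end a block 45 mm high bears a square grip post, 34 x 34 mm, from 45 to 95 mm height. Origin: centre of its underside, z up. Offcuts lie still in it while level and slide out once the mouth is 45 degrees down.
- tray_mouth (a point): Middle of the floor's edge at the tray's open mouth: 100 mm from the tray's origin along -x, 6 mm up.
- tray_post (a point): Point to grip on the tray's post: on its axis, 83 mm from the tray's origin along +x, 75 mm above the tray's underside (20 mm below the post's top).
- loose0: Chunky pale wood offcut, 70 to 75 mm long (its x), 34 mm wide (its y, the grip width), 30 mm high, about 50 g. Origin at the centre of its underside as built; it may end up on any side. Starts lying flat on the brown paper, on the robot's side of the bottles; may be absent.
- loose1: Chunky pale wood offcut, 70 to 75 mm long (its x), 34 mm wide (its y, the grip width), 30 mm high, about 50 g. Origin at the centre of its underside as built; it may end up on any side. This one is stepped: only 18 mm high over its last 28 mm toward +x, so grip it 12 mm toward -x. Starts lying flat on the brown paper, on the robot's side of the bottles; may be absent.
- loose2: Chunky pale wood offcut, 70 to 75 mm long (its x), 34 mm wide (its y, the grip width), 30 mm high, about 50 g. Origin at the centre of its underside as built; it may end up on any side. Starts lying flat on the brown paper, on the robot's side of the bottles; may be absent.
- loose3: Chunky pale wood offcut, 70 to 75 mm long (its x), 34 mm wide (its y, the grip width), 30 mm high, about 50 g. Origin at the centre of its underside as built; it may end up on any side. Starts lying flat on the brown paper, on the robot's side of the bottles; may be absent.
- cut0: Chunky pale wood offcut, 70 to 75 mm long (its x), 34 mm wide (its y, the grip width), 30 mm high, about 50 g. Origin at the centre of its underside as built; it may end up on any side. This one is stepped: only 18 mm high over its last 28 mm toward +x, so grip it 12 mm toward -x. Starts lying in the tray; may be absent.
- cut1: Chunky pale wood offcut, 70 to 75 mm long (its x), 34 mm wide (its y, the grip width), 30 mm high, about 50 g. Origin at the centre of its underside as built; it may end up on any side. Starts lying in the tray; may be absent.
- cut2: Chunky pale wood offcut, 70 to 75 mm long (its x), 34 mm wide (its y, the grip width), 30 mm high, about 50 g. Origin at the centre of its underside as built; it may end up on any side. Starts lying in the tray; may be absent.
- cut3: Chunky pale wood offcut, 70 to 75 mm long (its x), 34 mm wide (its y, the grip width), 30 mm high, about 50 g. Origin at the centre of its underside as built; it may end up on any side. This one is stepped: only 18 mm high over its last 28 mm toward +x, so grip it 12 mm toward -x. Starts lying in the tray; may be absent.
- mallet: Carver's turned mallet standing on its head, 80 mm diameter, 187 mm tall; a bystander to leave alone. Origin at the centre of its underside.
- stone: Sharpening stone in a wooden holder, 70 x 200 x 38 mm; a bystander to leave alone. Origin at the centre of its underside.
- gouge: Carving gouge lying on the bench, 220 mm long; a bystander to leave alone. Origin under its middle.

How it is judged:
By the outcome, as a careful person would: the job done as asked, in the order asked, and still so for the second after the job is handed in, with the robot touching nothing.
Of bottle0, bottle1, bottle2 only 2 to 3 are there at a start; the rules pass over those that are not, and their reading is None.
Of loose0, loose1, loose2, loose3 only 3 to 4 are there at a start; the rules pass over those that are not, and their reading is None.
Of cut0, cut1, cut2, cut3 only 2 to 4 are there at a start; the rules pass over those that are not, and their reading is None.
At some moment in a run one of loose0, loose1, loose2, loose3, tray may be knocked a few centimetres aside while the robot is not near it.
It also fails if it takes over 210 s, if anything falls off the work surface, if the arm or the gripper's body presses on something with over 40 N, if the wrist force passes 120 N, or if a joint passes its speed limit or range.

## Robot

A 6-joint arm with a two-finger parallel gripper is mounted at the origin on the work surface. World frame = base frame: x ahead of the robot, y to its left, z up, the work surface at z = 0. Lengths are in mm, angles in degrees, forces in N, time in s.
With the tool pointing down it reaches from about 275 to 825 mm from the base axis. Payload 4.9 kg.
Tool frame: the origin (TCP) lies midway between the tips of the shut fingers; the grasp point (between the pads) lies 19 mm behind it (robot.grasp_offset is the distance from the TCP to the grasp point, in mm); x points along the fingers, z is the direction in which the jaws open and shut, and the axes are right-handed (so a half turn about x gives the same grasp; the last joint's range is limited). The gripper opens to 85 mm and grips with 20 to 120 N. Pads are 22 mm wide; open, the fingers measure 114 mm over their backs; the gripper's body (76 mm by 85 mm) begins 54 mm behind the grasp point. The pads swing forward as they close: fully open they stand 13 mm farther back than shut.
Start: joints at [-7.689, 18.69, -11.035, 60.275, 0, 82.311], TCP at [550.017, 0.009, 231.281] pointing down, gripper open.
Joint ranges: [-152.03, 152.03], [-55.5, 102.48], [-74.3, 77.21], [-110.64, 120.58], [-84.22, 78.4], [-180, 180]. Speed limits (degrees/s): [147.25, 147.25, 180, 180, 180, 180].

## Interface

Orientations are given as [roll, pitch, yaw] about the fixed x, y, z axes, in that order (R = Rz(yaw) Ry(pitch) Rx(roll)).
In Python, from bench import robot, eyes gives the robot as it stands. The module is installed in compiled form; this text tells all that it offers.
- The arm moves only by the tool apply_moves, never from a script. Its argument "motion" is one flat list of numbers, 7 for each row, row after row: the shift along the tool's x, y, z in cm, then the turn, a rotation vector about the tool's x, y, z in degrees, then the opening in per cent of the stroke, from 0 (shut) to 100 (fully open). A call has 1 to 12 rows; each row is the pose to reach, as a shift and turn from the pose commanded when the call began, along the tool's axes at that moment; what a row does not reach only later rows make up. A row lasts 1/10 s, in which the tool goes at most 50 mm and 8.59 degrees, less where a joint would pass 70% of its speed; a pose out of reach is approached as far as the arm can. A call with a gripper value outside its range is refused whole. The fingers move at their own pace and stop on an object; "grip_force" is the grip in N (left out, the last holds). Time passes only in rows, so rows that repeat a pose let the fingers close. It gives the time, the measured TCP pose, the force and the opening at its end, in the units of the state.
- robot.get_state(): the state, without advancing time (a new reading comes with each control period).
- eyes.grab_frame(name): name is "scene" or "side" or "wrist"; returns a dict with "color" (480x640x3 uint8, red, green, blue), "camera_matrix" (3x3 intrinsics, pixels), "R" (3x3) and "t" (3): a world point X has camera coordinates R X + t; the wrist camera has in their place "tool_from_camera" (4x4, takes a point from camera to tool coordinates, whose origin is the TCP and whose axes are the tool frame's). Camera axes: x right, y down, z forward; pixel columns grow to the right and rows downward; lengths in mm; the calibration is good to about 2 mm. A picture is of the moment at which its call begins: read the wrist's pose just before it. There is no depth.
- robot.sign_off(): hands the job in, once; it reports no verdict.
The state is a dict: "t": time; "joint_positions": joint angles; "joint_velocities": joint speeds; "joint_torque": joint torques, N m; "ee_pos": TCP position; "eef_rot": TCP orientation; "force": force on the tool from outside, world axes, zero at the start; "wrist_torque": the same for the moment, N m; "opening": finger opening in mm.
Only numpy, scipy, OpenCV 4.12 (cv2) and the standard library are available. Lean on these libraries where they do the work, as an engineer would, in place of code of your own. Each camera call takes 0.05 s, during which the arm holds its last target.

## Working session

There is one attempt and no reset: what is moved stays moved. The work goes in short steps, Python scripts to look and compute and a tool call to move; the robot and the scene stay as the last step left them, time stands still between calls to the robot, and variables do not carry over. Pictures are saved under pics/ and viewed, and the job is handed in when it is done.

Besides the shell and the picture viewer there is one more tool, called as a command line: name --argument value ..., lists and objects as JSON in quotes. apply_moves: Moves the arm, as the interface text tells. Its arguments: {"type":"object","properties":{"motion":{"type":"array","items":{"type":"number"}},"grip_force":{"type":"number"}},"required":["motion"]}

```bash
mkdir -p pics
cat > h.py <<'E'
from bench import robot, eyes
import numpy as np, cv2
from scipy.spatial.transform import Rotation as Ro
def st():
    s=robot.get_state(); return s
def TW(s):
    T=np.eye(4);T[:3,:3]=Ro.from_euler('xyz',s['eef_rot'],degrees=True).as_matrix();T[:3,3]=s['ee_pos'];return T
def grab(n,fn=None):
    s=robot.get_state(); f=eyes.grab_frame(n)
    K=np.array(f['camera_matrix'])
    if n=='wrist':
        M=np.linalg.inv(TW(s)@np.array(f['tool_from_camera'])); R,t=M[:3,:3],M[:3,3]
    else: R,t=np.array(f['R']),np.array(f['t'])
    if fn: cv2.imwrite('pics/'+fn,f['color'][:,:,::-1])
    np.savez('last_%s.npz'%n,K=K,R=R,t=t,c=f['color'])
    return K,R,t,f['color']
def load(n):
    d=np.load('last_%s.npz'%n);return d['K'],d['R'],d['t'],d['c']
def p2w(c,u,v,z=0):
    K,R,t,_=c
    d=R.T@np.linalg.solve(K,[u,v,1.]);o=-R.T@t
    return (o+d*(z-o[2])/d[2])[:2].round(1)
def w2p(c,X):
    K,R,t,_=c;p=K@(R@np.array(X,float)+t);return (p[:2]/p[2]).round(1)
E
python3 - <<'E'
from h import *
s=st();print(s['ee_pos'],s['eef_rot'],s['opening'],s['t'],s['force'])
for n in('scene','side','wrist'):
    c=grab(n,n+'0.png');print(n,(-c[1].T@c[2]).round(),c[1][2].round(2),c[0][0,0])
E
```

```text
[5.49406380e+02 9.83079134e-02 2.30492969e+02] [172.39997569  89.90078422 172.40021245] 85.13017376415769 0.0 [ 0.33214439 -0.15918821 -0.49657564]
scene [1092.  201. 1078.] [-0.51 -0.16 -0.85] 486.9504790012284
side [ 277. -852. 1109.] [ 0.15  0.63 -0.76] 527.9104996490146
wrist [550.  75. 374.] [-0.   -0.29 -0.96] 363.506723343931
```

View pics/scene0.png

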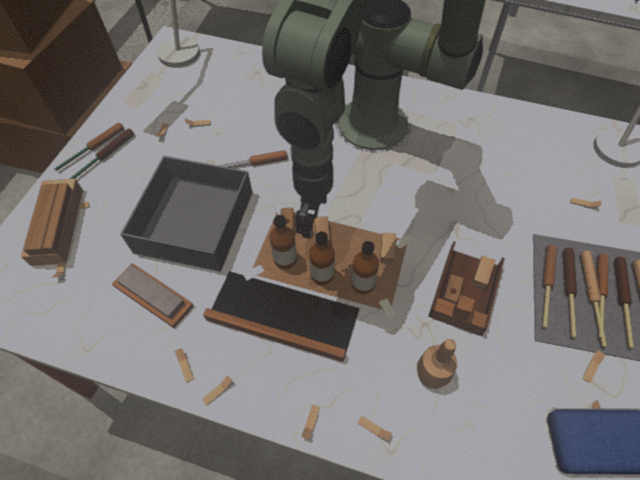

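View pics/side0.png

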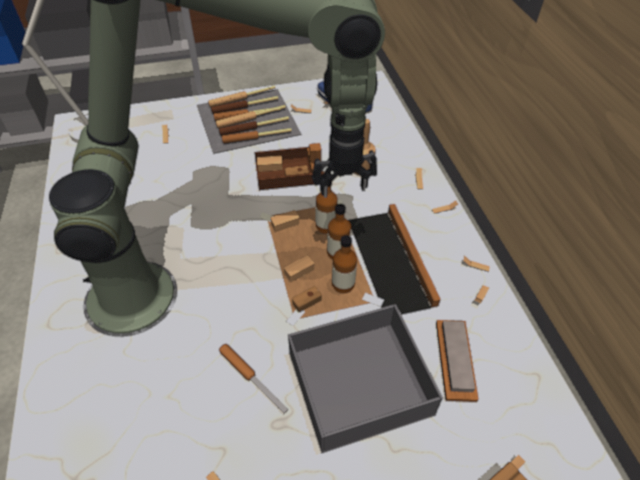

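View pics/wrist0.png

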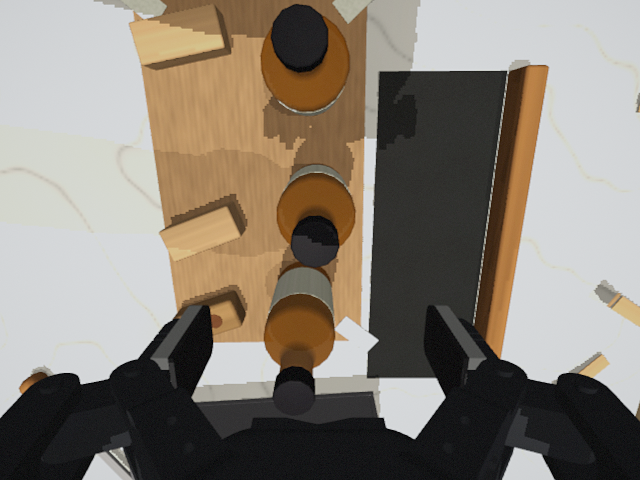

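Run:
```python
from h import *
c=load('scene');cv2.imwrite('pics/sz.png',cv2.resize(c[3][200:400,230:520],None,fx=2.75,fy=2.75,interpolation=cv2.INTER_CUBIC)[:,:,::-1])
c=load('side');cv2.imwrite('pics/sd.png',cv2.resize(c[3][120:330,240:450],None,fx=2.8,fy=2.8,interpolation=cv2.INTER_CUBIC)[:,:,::-1])
```

```text
(no output)
```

View pics/sz.png

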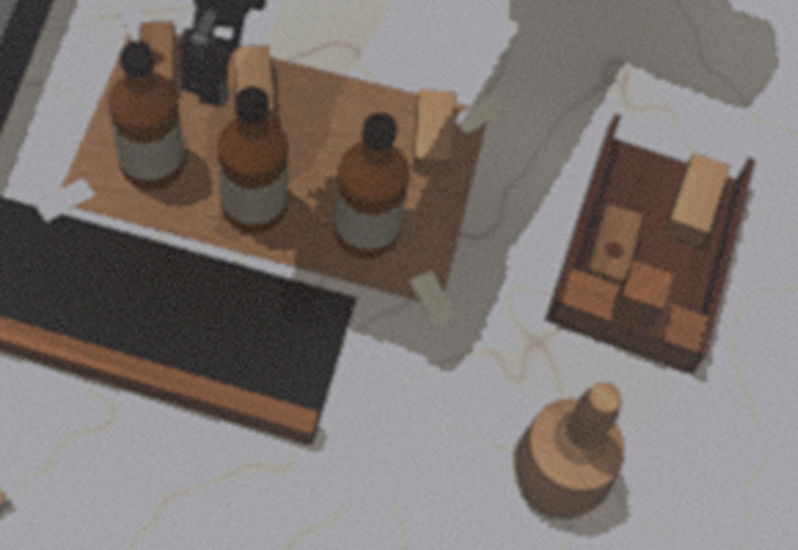

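View pics/sd.png

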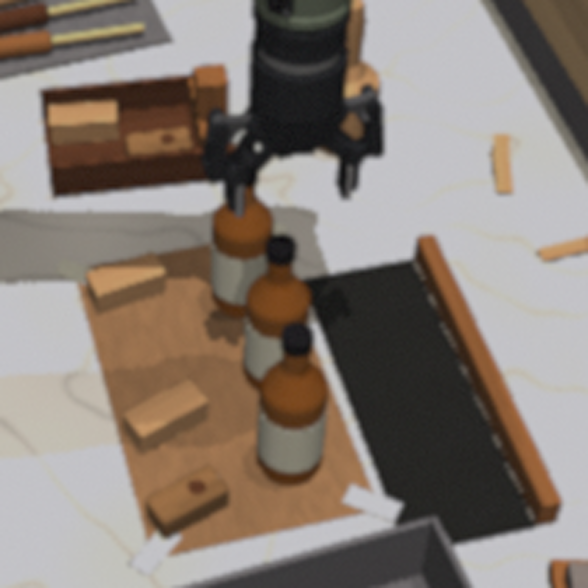

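Run:
```python
from h import *
c=load('wrist');I=c[3]
a=cv2.resize(I[0:90,110:260],None,fx=5,fy=5);b=cv2.resize(I[190:345,150:260],None,fx=3.6,fy=3.6)
cv2.imwrite('pics/wa.png',a[:,:,::-1]);cv2.imwrite('pics/wb.png',b[:,:,::-1])
```

```text
(no output)
```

View pics/wa.png

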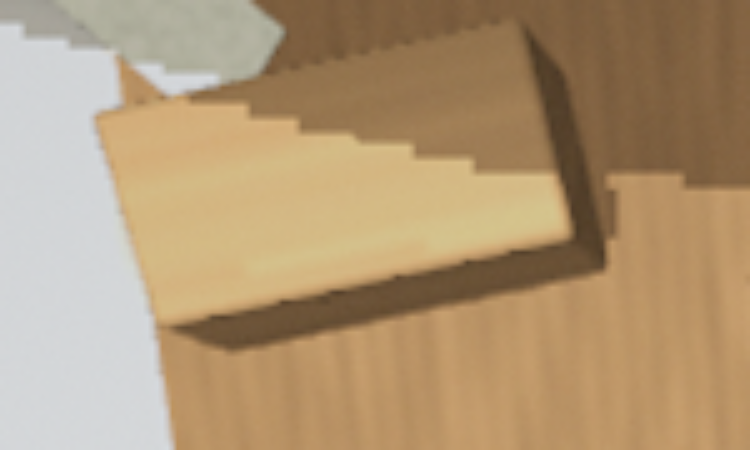

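View pics/wb.png

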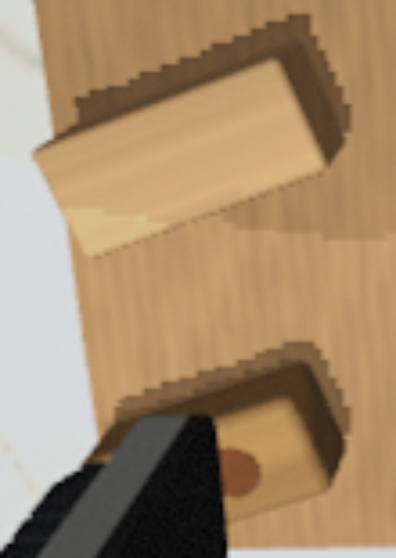

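Run:
```python
from h import *
w=load('wrist');s=load('side');sc=load('scene')
def quad(n,c,pts,z):
    P=np.array([p2w(c,u,v,z) for u,v in pts]);print(n,P.tolist(),'ctr',P.mean(0).round(1),'edges',[ (np.linalg.norm(P[(i+1)%4]-P[i]).round(1),np.degrees(np.arctan2(*(P[(i+1)%4]-P[i])[::-1])).round(1)) for i in range(4)])
quad('A',w,[(110+96/5,118/5),(110+517/5,22/5),(110+572/5,236/5),(110+158/5,326/5)],30)
f=3.6
quad('B',w,[(150+36/f,190+152/f),(150+280/f,190+60/f),(150+328/f,190+160/f),(150+90/f,190+256/f)],30)
k=lambda p:(240+p[0]/2.8,120+p[1]/2.8)
q=lambda p:(230+p[0]/2.75,200+p[1]/2.75)
quad('Aside',s,[k(p) for p in[(87,270),(160,262),(167,276),(92,292)]],30)
quad('Bside',s,[k(p) for p in[(123,412),(189,383),(208,402),(141,432)]],30)
quad('Cside',s,[k(p) for p in[(148,502),(208,468),(228,490),(162,522)]],30)
quad('paper',s,[k(p) for p in[(82,283),(245,245),(380,510),(150,550)]],0)
for p in [(380,71),(507,71),(368,377),(368,377)]: print('mat w',p2w(w,*p))
print('mat s',[p2w(s,*k(p)).tolist() for p in [(310,283),(412,262),(532,522),(405,545)]])
print('tray side z45',[p2w(s,*k(p),45).tolist() for p in [(42,92),(54,158),(228,150)]],'post top',[p2w(s,*k(p),95).tolist() for p in[(195,72),(222,67),(228,80),(198,88)]])
print('tray base side',[p2w(s,*k(p),0).tolist() for p in [(56,195)]])
print('tray scene z45',[p2w(sc,*q(p),45).tolist() for p in [(615,117),(752,160),(550,285),(710,340)]],'base',[p2w(sc,*q(p),0).tolist() for p in [(548,320),(690,372)]])
print('post scene?',[p2w(sc,*q(p),z).tolist() for p in [(640,268),(672,282)] for z in (45,95)])
print('bin side z90',[p2w(s,*p,90).tolist() for p in [(289,347),(394,309),(438,399),(324,443)]])
print('bin scene z90',[p2w(sc,*p,90).tolist() for p in [(168,158),(250,175),(123,233),(220,268)]])
print('bottle feet scene',[p2w(sc,*q(p),0).tolist() for p in[(152,188),(258,228),(368,255)]],'side',[p2w(s,*k(p),0).tolist() for p in [(245,315),(290,478)]])
print('caps wrist',[p2w(w,*p,180).tolist() for p in[(300,37),(315,242),(294,392)]],'side',[p2w(s,*k(p),180).tolist() for p in[(281,247),(296,334)]],'scene',[p2w(sc,*q(p),180).tolist() for p in[(138,56),(252,100),(380,128)]])
```

```text
A [[391.3, 159.9], [462.9, 173.8], [469.5, 142.1], [397.2, 128.2]] ctr [430.2 151. ] edges [(np.float64(72.9), np.float64(11.0)), (np.float64(32.4), np.float64(-78.2)), (np.float64(73.6), np.float64(-169.1)), (np.float64(32.2), np.float64(100.5))]
B [[393.9, -21.1], [462.4, 4.4], [473.4, -23.4], [405.1, -51.3]] ctr [433.7 -22.8] edges [(np.float64(73.1), np.float64(20.4)), (np.float64(29.9), np.float64(-68.4)), (np.float64(73.8), np.float64(-157.8)), (np.float64(32.2), np.float64(110.3))]
Aside [[393.2, 161.1], [466.5, 154.9], [469.2, 134.5], [392.6, 130.7]] ctr [430.4 145.3] edges [(np.float64(73.6), np.float64(-4.8)), (np.float64(20.6), np.float64(-82.5)), (np.float64(76.7), np.float64(-177.2)), (np.float64(30.4), np.float64(88.9))]
Bside [[393.2, -23.1], [460.0, -3.8], [472.0, -29.9], [404.6, -49.4]] ctr [432.4 -26.6] edges [(np.float64(69.5), np.float64(16.1)), (np.float64(28.7), np.float64(-65.3)), (np.float64(70.2), np.float64(-163.9)), (np.float64(28.7), np.float64(113.4))]
Cside [[395.1, -125.9], [454.7, -102.6], [466.4, -129.8], [402.6, -149.1]] ctr [ 429.7 -126.8] edges [(n
[... 647 characters left out ...]
358.5], [580.4, 359.9], [581.4, 337.5], [547.5, 332.1]]
tray base side [[383.8, 306.0]]
tray scene z45 [[385.5, 306.3], [393.4, 430.5], [567.9, 282.6], [576.7, 418.0]] base [[578.2, 291.0], [588.5, 415.2]]
post scene? [[529.2, 352.4], [556.5, 345.1], [534.0, 380.3], [561.0, 371.6]]
bin side z90 [[354.8, -285.8], [607.9, -246.1], [623.8, -471.3], [378.4, -503.1]]
bin scene z90 [[383.4, -473.1], [371.1, -241.7], [631.5, -464.2], [649.0, -201.3]]
bottle feet scene [[559.7, -80.8], [569.4, 24.4], [565.3, 125.9]] side [[539.0, 91.8], [529.9, -110.1]]
caps wrist [[540.8, 117.3], [547.7, 15.4], [534.0, -84.9]] side [[546.7, 8.0], [532.4, -91.5]] scene [[537.5, -87.1], [549.7, 14.3], [544.1, 118.1]]
```

```bash
cat >> h.py <<'E'
def plan(pos,yaw=None,Rt=None,start=None):
    """target TCP pos; yaw = world heading of tool z (tool x down)"""
    T=TW(st()) if start is None else start
    if Rt is None:
        a=np.radians(yaw);z=np.array([np.cos(a),np.sin(a),0]);x=np.array([0,0,-1.]);y=np.cross(z,x);Rt=np.c_[x,y,z]
    d=T[:3,:3].T@(np.array(pos,float)-T[:3,3])/10
    r=Ro.from_matrix(T[:3,:3].T@Rt).as_rotvec(degrees=True)
    print('shift cm',d.round(2),'rot',r.round(1),'dist',np.linalg.norm(d).round(1),np.linalg.norm(r).round(0))
    G=np.eye(4);G[:3,:3]=Rt;G[:3,3]=pos
    return G
E
python3 - <<'E'
from h import *
T=TW(st());print(T.round(2))
# aim for A: length heading 11, jaw heading 101 / -79
for y in(101,-79): plan([430,151,150],y)
E
```

```text
[[-0.0000e+00 -0.0000e+00  1.0000e+00  5.4958e+02]
 [ 0.0000e+00  1.0000e+00  0.0000e+00  6.0000e-02]
 [-1.0000e+00  0.0000e+00 -0.0000e+00  2.3067e+02]
 [ 0.0000e+00  0.0000e+00  0.0000e+00  1.0000e+00]]
shift cm [  8.09  15.09 -11.95] rot [-1.01e+02 -0.00e+00 -1.00e-01] dist 20.9 101.0
shift cm [  8.09  15.09 -11.95] rot [79.  -0.1  0. ] dist 20.9 79.0
```

apply_moves --motion '[3.0,15.1,-12.0,-101,0,0,100,3.0,15.1,-12.0,-101,0,0,100,3.0,15.1,-12.0,-101,0,0,100,3.0,15.1,-12.0,-101,0,0,100,3.0,15.1,-12.0,-101,0,0,100,3.0,15.1,-12.0,-101,0,0,100,3.0,15.1,-12.0,-101,0,0,100,3.0,15.1,-12.0,-101,0,0,100,3.0,15.1,-12.0,-101,0,0,100,3.0,15.1,-12.0,-101,0,0,100,3.0,15.1,-12.0,-101,0,0,100,3.0,15.1,-12.0,-101,0,0,100]' --grip_force 40

```text
t: 1.35
ee_pos: [429.8, 151.0, 201.1]
eef_rot: [90.5, 90.0, -168.2]
force: [0.7, -0.1, 0.6]
opening: 85.4
```

Run:
```python
from h import *
s=st();print(s['t'],s['ee_pos'],s['joint_positions']);grab('wrist','w1.png')
plan([430,151,3],101)
```

```text
1.35 [429.76126705 150.96921686 201.06688259] [ 1.00578183e+01  1.01870524e+01 -2.71560809e+01  5.26894457e+01
 -9.79453224e-04 -1.24331583e+00]
shift cm [19.81 -0.04 -0.  ] rot [ 0.4  0.  -0. ] dist 19.8 0.0
```

View pics/w1.png

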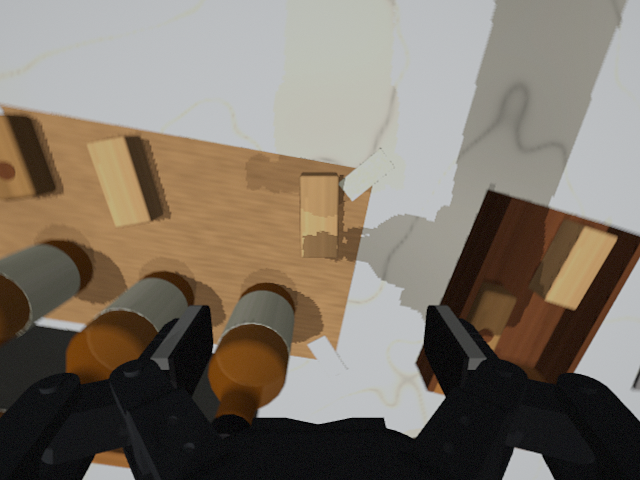

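apply_moves --motion '[5,0,0,0,0,0,100,10,0,0,0,0,0,100,15,0,0,0,0,0,100,18,0,0,0,0,0,100,19.8,0,0,0,0,0,100,19.8,0,0,0,0,0,100,19.8,0,0,0,0,0,20,19.8,0,0,0,0,0,20,19.8,0,0,0,0,0,20,19.8,0,0,0,0,0,20,19.8,0,0,0,0,0,20,19.8,0,0,0,0,0,20]'

```text
t: 2.6
ee_pos: [431.2, 151.2, 4.5]
eef_rot: [-91.4, 89.9, 9.6]
force: [-0.1, -0.3, 6.6]
opening: 33.3
```

Run:
```python
from h import *
s=st();print(s['t'],s['ee_pos'],s['opening'],s['force'])
plan([430,151,180],101)
plan([470,-330,180],101)
```

```text
2.6 [431.17343577 151.23194471   4.54548975] 33.30772590928177 [-0.10385751 -0.26637711  6.64530779]
shift cm [-17.55   0.07  -0.  ] rot [-0.  -0.   0.1] dist 17.5 0.0
shift cm [-17.56   5.32 -47.98] rot [-0.  -0.   0.1] dist 51.4 0.0
```

apply_moves --motion '[-5,0,0,0,0,0,20,-10,0,0,0,0,0,20,-15,0,0,0,0,0,20,-18.5,0,-4,0,0,0,20,-18.5,5.3,-48,0,0,0,20,-18.5,5.3,-48,0,0,0,20,-18.5,5.3,-48,0,0,0,20,-18.5,5.3,-48,0,0,0,20,-18.5,5.3,-48,0,0,0,20,-18.5,5.3,-48,0,0,0,20,-18.5,5.3,-48,0,0,0,20,-18.5,5.3,-48,0,0,0,20]'

```text
t: 3.8
ee_pos: [466.0, -287.0, 188.7]
eef_rot: [-123.6, 89.9, -22.7]
force: [1.1, 1.1, -0.7]
opening: 32.9
```

Run:
```python
from h import *
s=st();print(s['t'],s['ee_pos'],s['opening'],s['force']);grab('wrist','w2.png')
plan([470,-330,180],101)
```

```text
3.8 [ 465.96792448 -286.95847671  188.65332829] 32.86139199468497 [ 1.07540283  1.0657313  -0.67072703]
shift cm [ 0.92  0.35 -3.46] rot [-0.4 -0.5  0. ] dist 3.6 1.0
```

View pics/w2.png

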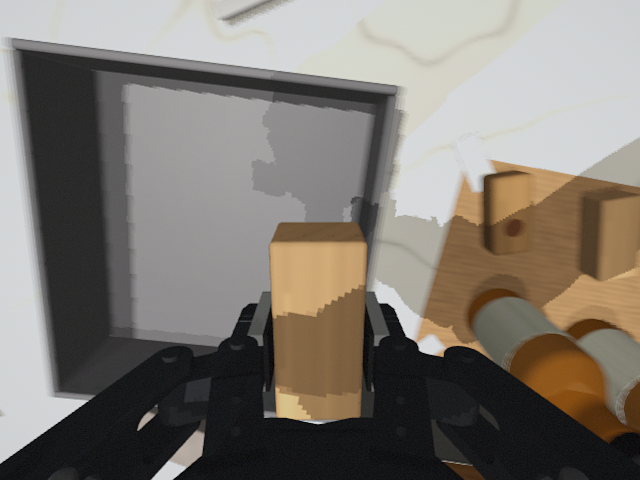

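Run:
```python
from h import *
w=load('wrist')
for p in[(12,40),(400,88),(53,398)]: print(p2w(w,*p,90))
for p in[(485,178),(528,172),(532,252),(488,253)]: print(p2w(w,*p,30))
s=st();print(s['ee_pos'],s['t'])
plan([500,-380,60],101)
```

```text
[ 377.1 -489.2]
[ 358.9 -256.1]
[ 635.  -470.6]
[ 403.8 -158.8]
[ 392.4 -125.8]
[457.5 -97.6]
[ 465.7 -135.1]
[ 467.05633363 -295.29883136  188.90846194] 3.85
shift cm [12.97 -1.66 -8.82] rot [-0.4 -0.5  0. ] dist 15.8 1.0
```

apply_moves --motion '[0,0,0,0,0,0,20,0,0,0,0,0,0,20,0,0,0,0,0,0,20]'

```text
t: 4.15
ee_pos: [466.0, -283.4, 188.1]
eef_rot: [23.0, 89.9, 124.1]
force: [-0.6, -0.2, -1.1]
opening: 33.4
```

Run:
```python
from h import *
w=grab('wrist','w3.png')
s=st();print(s['ee_pos'],s['t'])
plan([500,-390,60],101)
```

```text
[ 466.16168202 -283.3091108   188.24259863] 4.2
shift cm [ 12.82  -1.27 -11.13] rot [ 0.1  0.  -0. ] dist 17.0 0.0
```

View pics/w3.png

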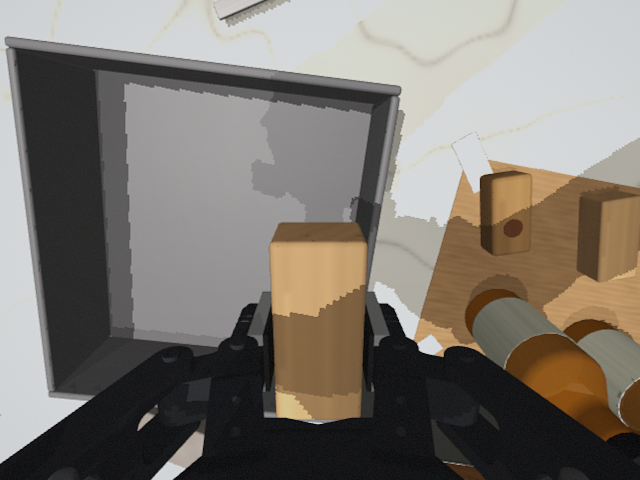

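Run:
```python
from h import *
w=load('wrist')
P=np.array([p2w(w,*p,90) for p in[(6,38),(401,87),(50,397)]]);print(P,P[1:].mean(0))
P=np.array([p2w(w,*p,30) for p in[(480,176),(530,174),(532,253),(488,255)]]);print(P,P.mean(0))
P=np.array([p2w(w,*p,30) for p in[(587,193),(578,280)]]);print(P)
```

```text
[[ 377.  -488.6]
 [ 358.1 -252.3]
 [ 633.8 -468.2]] [ 495.95 -360.25]
[[ 402.6 -159.8]
 [ 393.1 -120.1]
 [ 457.7  -93.7]
 [ 466.9 -130.9]] [ 430.075 -126.125]
[[398.9 -67.8]
 [474.1 -44. ]]
```

apply_moves --motion '[1,-0.4,-3.7,0,0,0,20,3,-0.8,-7.4,0,0,0,20,6,-1.3,-11.1,0,0,0,20,12.8,-1.3,-11.1,0,0,0,20,12.8,-1.3,-11.1,0,0,0,20,12.8,-1.3,-11.1,0,0,0,20,12.8,-1.3,-11.1,0,0,0,20,12.8,-1.3,-11.1,0,0,0,70,12.8,-1.3,-11.1,0,0,0,70,12.8,-1.3,-11.1,0,0,0,70,8,-1.3,-11.1,0,0,0,70,3,-1.3,-11.1,0,0,0,70]'

```text
t: 5.4
ee_pos: [499.1, -390.3, 158.1]
eef_rot: [34.6, 89.8, 135.6]
force: [0.1, -0.1, 0.4]
opening: 59.5
```

Run:
```python
from h import *
s=st();print(s['ee_pos'])
plan([430,-127,180],111)
```

```text
[ 499.13486937 -390.32317459  158.10826071]
shift cm [-2.11  1.77 27.17] rot [-10.    0.2  -0.1] dist 27.3 10.0
```

apply_moves --motion '[-2.2,1.8,27.2,-10,0,0,100,-2.2,1.8,27.2,-10,0,0,100,-2.2,1.8,27.2,-10,0,0,100,-2.2,1.8,27.2,-10,0,0,100,-2.2,1.8,27.2,-10,0,0,100,-2.2,1.8,27.2,-10,0,0,100,-2.2,1.8,27.2,-10,0,0,100,-2.2,1.8,27.2,-10,0,0,100,-2.2,1.8,27.2,-10,0,0,100]'

```text
t: 6.3
ee_pos: [431.4, -128.9, 180.5]
eef_rot: [-146.3, 89.9, -35.3]
force: [0.3, 0.4, -0.3]
opening: 85.5
```

Run:
```python
from h import *
w=grab('wrist','w4.png')
s=st();print(s['ee_pos'],s['t'])
plan([430,-127,3],111)
```

```text
[ 431.31629908 -128.95276072  180.27677291] 6.35
shift cm [17.73  0.06  0.25] rot [-0.1 -0.1  0. ] dist 17.7 0.0
```

View pics/w4.png

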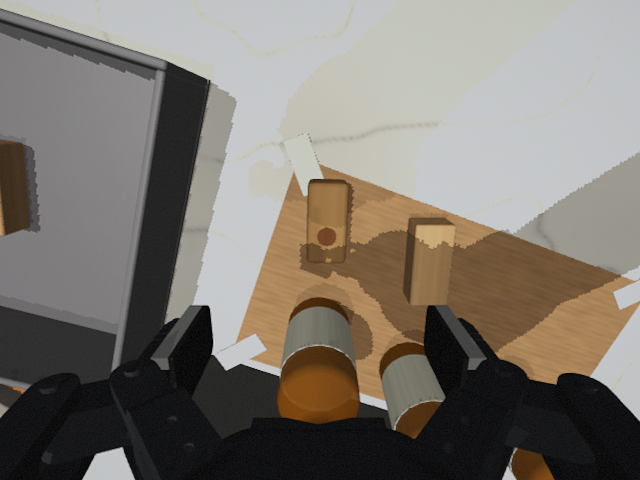

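Run:
```python
from h import *
w=load('wrist')
print([p2w(w,*p,30).tolist() for p in[(308,180),(349,182),(346,263),(307,262),(328,222)]])
print('B',[p2w(w,*p,30).tolist() for p in[(414,222),(455,222),(446,305),(411,303)]])
print(w2p(w,[430,-127,3]),w2p(w,[430,-127,30]))
```

```text
[[400.7, -149.2], [390.4, -117.9], [455.5, -93.9], [466.7, -125.5], [427.3, -121.6]]
B [[401.7, -54.9], [389.5, -23.1], [460.6, 4.6], [470.0, -25.4]]
[320.5 215.4] [320.7 222.7]
```

apply_moves --motion '[5,0,0.8,0,0,0,100,10,0,0.8,0,0,0,100,15,0,0.8,0,0,0,100,17.7,0,0.8,0,0,0,100,17.7,0,0.8,0,0,0,100,17.7,0,0.8,0,0,0,20,17.7,0,0.8,0,0,0,20,17.7,0,0.8,0,0,0,20,17.7,0,0.8,0,0,0,20,17.7,0,0.8,0,0,0,20,14,0,0.8,0,0,0,20,9,0,0.8,0,0,0,20]'

```text
t: 7.55
ee_pos: [426.0, -119.5, 90.2]
eef_rot: [43.9, 89.8, 154.9]
force: [2.7, -1.1, -0.5]
opening: 33.4
```

Run:
```python
from h import *
s=st();print(s['ee_pos'],s['t'],s['opening'])
plan([430,-150,190],111)
plan([500,-330,190],111)
plan([500,-330,80],111)
```

```text
[ 426.02631067 -119.49412085   90.19985987] 7.55 33.43717848616414
shift cm [-9.99  0.75 -2.96] rot [-0.   0.2 -0.2] dist 10.4 0.0
shift cm [-10.04   0.67 -22.27] rot [-0.   0.2 -0.2] dist 24.4 0.0
shift cm [  0.96   0.63 -22.31] rot [-0.   0.2 -0.2] dist 22.3 0.0
```

apply_moves --motion '[-5,0,0,0,0,0,20,-9,0,-3,0,0,0,20,-10,0.7,-22.3,0,0,0,20,-10,0.7,-22.3,0,0,0,20,-10,0.7,-22.3,0,0,0,20,-10,0.7,-22.3,0,0,0,20,-10,0.7,-22.3,0,0,0,20,0.8,0.7,-22.3,0,0,0,20,0.8,0.7,-22.3,0,0,0,20,0.8,0.7,-22.3,0,0,0,20,0.8,0.7,-22.3,0,0,0,70,0.8,0.7,-22.3,0,0,0,70]'

```text
t: 8.75
ee_pos: [502.5, -331.8, 84.7]
eef_rot: [-151.1, 89.8, -40.1]
force: [0.4, -0.7, 0.5]
opening: 59.3
```

Run:
```python
from h import *
s=st();print(s['ee_pos'],s['t'],s['opening'])
plan([431,-25,190],111)
```

```text
[ 502.53612553 -331.77993497   84.69281521] 8.75 59.322226790304796
shift cm [-10.62  -4.35  31.17] rot [ 0.  -0.2  0.1] dist 33.2 0.0
```

apply_moves --motion '[-4,0,0,0,0,0,70,-9,0,0,0,0,0,70,-10.6,-4.4,31.2,0,0,0,70,-10.6,-4.4,31.2,0,0,0,100,-10.6,-4.4,31.2,0,0,0,100,-10.6,-4.4,31.2,0,0,0,100,-10.6,-4.4,31.2,0,0,0,100,-10.6,-4.4,31.2,0,0,0,100,-10.6,-4.4,31.2,0,0,0,100,-10.6,-4.4,31.2,0,0,0,100,-10.6,-4.4,31.2,0,0,0,100,-10.6,-4.4,31.2,0,0,0,100]'

```text
t: 9.95
ee_pos: [431.7, -25.0, 189.4]
eef_rot: [-129.4, 89.8, -18.5]
force: [0.3, -0.1, 0.3]
opening: 85.3
```

Run:
```python
from h import *
w=grab('wrist','w5.png')
s=st();print(s['ee_pos'],s['t'])
plan([431,-25,3],111)
```

```text
[431.38707078 -25.05912787 188.89225354] 10.0
shift cm [18.59  0.06  0.04] rot [-0.1 -0.1  0.1] dist 18.6 0.0
```

View pics/w5.png

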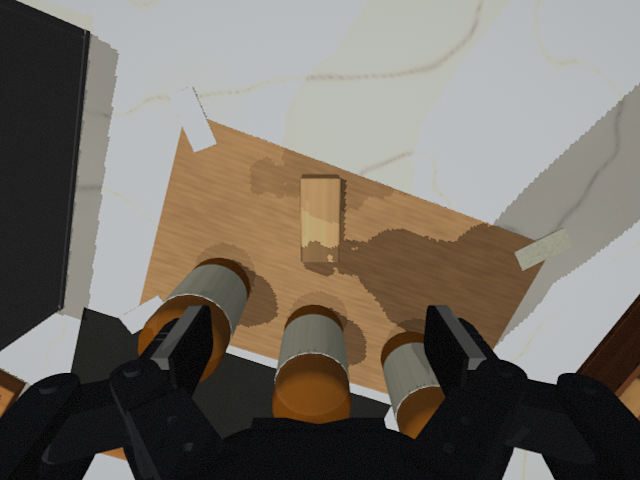

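apply_moves --motion '[5,0,0,0,0,0,100,10,0,0,0,0,0,100,15,0,0,0,0,0,100,18.6,0,0,0,0,0,100,18.6,0,0,0,0,0,100,18.6,0,0,0,0,0,20,18.6,0,0,0,0,0,20,18.6,0,0,0,0,0,20,18.6,0,0,0,0,0,20,18.6,0,0,0,0,0,20,14,0,0,0,0,0,20,9,0,0,0,0,0,20]'

```text
t: 11.2
ee_pos: [428.9, -23.6, 98.8]
eef_rot: [56.3, 89.8, 167.3]
force: [1.6, -0.3, 0.2]
opening: 33.7
```

Run:
```python
from h import *
s=st();print(s['ee_pos'],s['t'],s['opening'])
plan([440,-360,190],111)
plan([440,-360,90],111)
```

```text
[428.91641914 -23.60211187  98.77846568] 11.2 33.742311737417715
shift cm [ -9.15  11.05 -31.78] rot [ 0.   0.1 -0.2] dist 34.9 0.0
shift cm [  0.85  11.02 -31.8 ] rot [ 0.   0.1 -0.2] dist 33.7 0.0
```

apply_moves --motion '[-5,0,0,0,0,0,20,-9,0,-3,0,0,0,20,-9.2,11,-31.8,0,0,0,20,-9.2,11,-31.8,0,0,0,20,-9.2,11,-31.8,0,0,0,20,-9.2,11,-31.8,0,0,0,20,-9.2,11,-31.8,0,0,0,20,-9.2,11,-31.8,0,0,0,20,-9.2,11,-31.8,0,0,0,20,-9.2,11,-31.8,0,0,0,20,-9.2,11,-31.8,0,0,0,20,0,11,-31.8,0,0,0,20]'

```text
t: 12.4
ee_pos: [445.8, -362.4, 146.1]
eef_rot: [-155.8, 89.3, -44.7]
force: [2.2, -1.4, -0.9]
opening: 33.7
```

apply_moves --motion '[0.5,0,0,0,0,0,20,0.5,0,0,0,0,0,20,0.5,0,0,0,0,0,70,0.5,0,0,0,0,0,70,0,0,0,0,0,0,70,-5,0,0,0,0,0,70,-10,0,0,0,0,0,70,-10,0,0,0,0,0,70]'

```text
t: 13.2
ee_pos: [444.8, -363.4, 248.8]
eef_rot: [-157.3, 89.2, -46.3]
force: [0.3, -0.5, -0.2]
opening: 60.2
```

Run:
```python
from h import *
w=grab('wrist','w6.png');grab('side','s6.png');c=grab('scene','c6.png')
s=st();print(s['ee_pos'],s['t'],s['joint_positions'])
cv2.imwrite('pics/c6z.png',cv2.resize(c[3][210:350,330:530],None,fx=4,fy=4,interpolation=cv2.INTER_CUBIC)[:,:,::-1])
c=load('side')
cv2.imwrite('pics/s6z.png',cv2.resize(c[3][110:260,240:420],None,fx=4.4,fy=4,interpolation=cv2.INTER_CUBIC)[:,:,::-1])
```

```text
[ 441.82728611 -360.44271711  241.02527972] 13.35 [-4.66243070e+01  2.04194074e+01 -7.07076120e+00  6.24161741e+01
  8.88670846e-04 -6.76186462e+01]
```

View pics/w6.png

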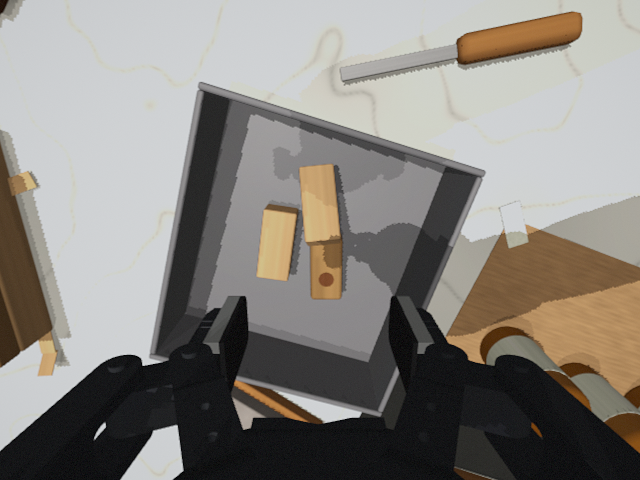

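View pics/c6z.png

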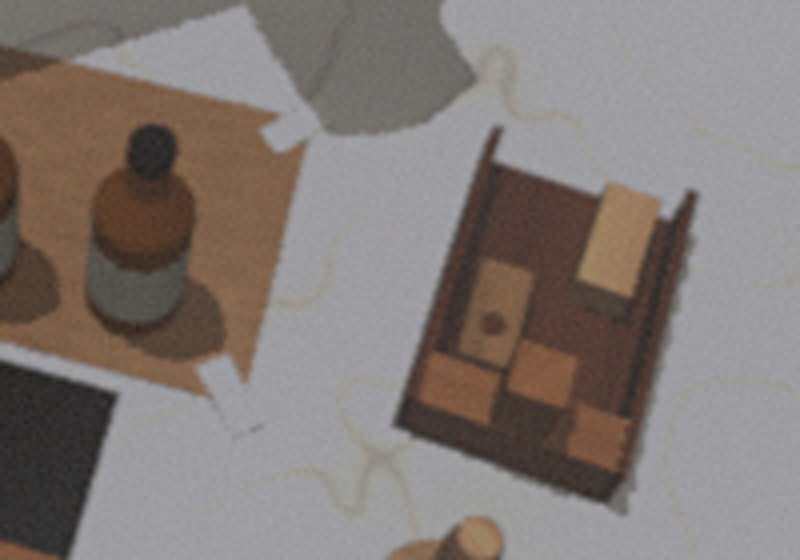

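View pics/s6z.png

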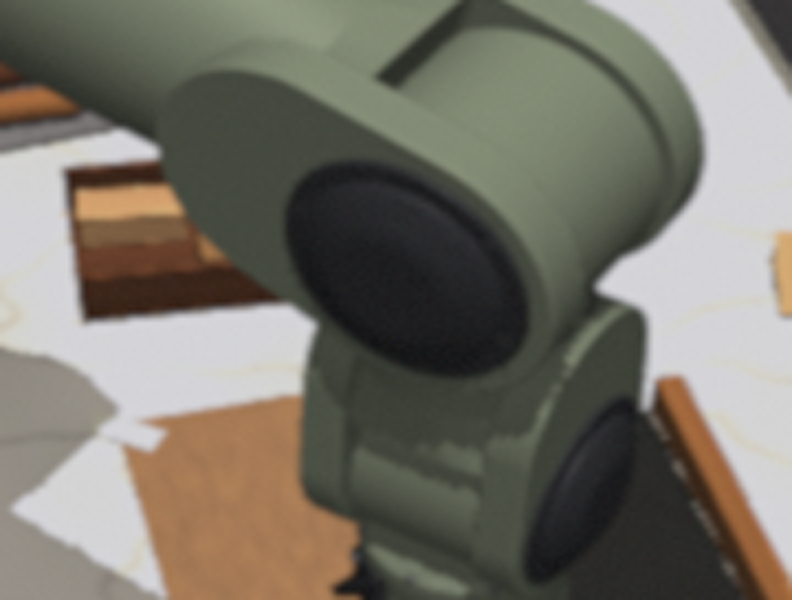

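Run:
```python
from h import *
plan([540,330,260],176)
c=load('scene')
print('mallet',p2w(c,438,383,0), [p2w(c,330+x/4,210+y/4,95).tolist() for x,y in[(522,338),(580,358),(565,408),(507,385)]])
```

```text
shift cm [ -1.97 -33.9   60.94] rot [-65.   -0.1  -0. ] dist 69.8 65.0
mallet [728.4 340.6] [[550.7, 339.2], [553.2, 371.8], [585.7, 368.5], [581.6, 336.0]]
```

apply_moves --motion '[-2,-33.9,61,-65,0,0,100,-2,-33.9,61,-65,0,0,100,-2,-33.9,61,-65,0,0,100,-2,-33.9,61,-65,0,0,100,-2,-33.9,61,-65,0,0,100,-2,-33.9,61,-65,0,0,100,-2,-33.9,61,-65,0,0,100,-2,-33.9,61,-65,0,0,100,-2,-33.9,61,-65,0,0,100,-2,-33.9,61,-65,0,0,100,-2,-33.9,61,-65,0,0,100,-2,-33.9,61,-65,0,0,100]'

```text
t: 14.55
ee_pos: [524.8, 235.4, 255.8]
eef_rot: [24.5, 89.8, -159.5]
force: [0.6, -1.0, 0.2]
opening: 85.6
```

Run:
```python
from h import *
s=st();print(s['ee_pos'],s['t'])
plan([540,330,260],176)
```

```text
[524.75775981 235.36050331 255.82355498] 14.55
shift cm [-0.43 -9.55 -0.86] rot [ 0.   0.1 -0.1] dist 9.6 0.0
```

apply_moves --motion '[-0.4,-5,-0.5,0,0,0,100,-0.4,-9,-0.9,0,0,0,100,-0.4,-9,-0.9,0,0,0,100,-0.4,-9,-0.9,0,0,0,100,-0.4,-9,-0.9,0,0,0,100]'

```text
t: 15.05
ee_pos: [540.4, 321.6, 260.1]
eef_rot: [35.7, 89.8, -148.4]
force: [0.5, 0.7, 0.2]
opening: 85.5
```

Run:
```python
from h import *
w=grab('wrist','w7.png')
s=st();print(s['ee_pos'],s['t'])
```

```text
[540.63032522 321.30179691 260.57464776] 15.1
```

View pics/w7.png

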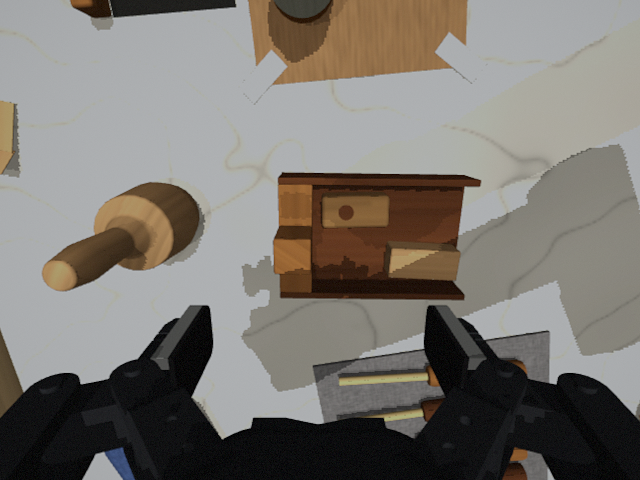

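Run:
```python
from h import *
w=load('wrist');cv2.imwrite('pics/w7z.png',cv2.resize(w[3][160:310,260:490],None,fx=3.4,fy=3.4,interpolation=cv2.INTER_CUBIC)[:,:,::-1])
```

View pics/w7z.png

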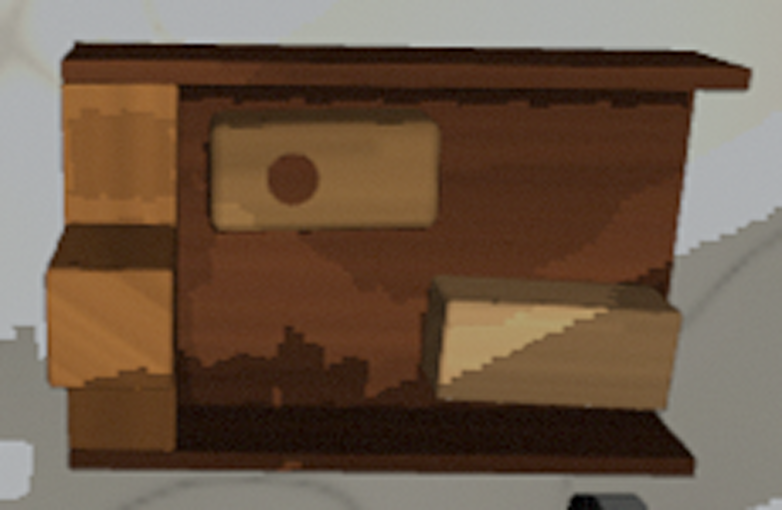

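Run:
```python
from h import *
w=load('wrist');g=lambda x,y,z:p2w(w,260+x/3.4,160+y/3.4,z)
P=np.array([g(x,y,95) for x,y in[(48,268),(174,268),(172,387),(51,387)]]);print(P,P.mean(0))
print('walls z45',[g(x,y,45).tolist() for x,y in[(63,62),(750,70),(70,468),(693,472)]])
```

```text
[[579.9 336.2]
 [547.2 338.6]
 [550.3 371.7]
 [582.6 369.4]] [565.    353.975]
walls z45 [[576.3, 289.5], [378.7, 305.8], [587.2, 417.2], [389.2, 432.9]]
```

Run:
```python
from h import *
plan([565.3,354.3,150],175.3);plan([565.3,354.3,53],175.3)
```

```text
shift cm [11.05 -3.48 -2.24] rot [ 0.6  0.1 -0.1] dist 11.8 1.0
shift cm [20.75 -3.49 -2.26] rot [ 0.6  0.1 -0.1] dist 21.2 1.0
```

apply_moves --motion '[5,-2,-1.2,0.6,0,0,100,9,-3.5,-2.2,0.6,0,0,100,11,-3.5,-2.2,0.6,0,0,100,14,-3.5,-2.2,0.6,0,0,100,16,-3.5,-2.2,0.6,0,0,100,16,-3.5,-2.2,0.6,0,0,100,16,-3.5,-2.2,0.6,0,0,100]'

```text
t: 15.8
ee_pos: [565.7, 355.0, 101.8]
eef_rot: [39.9, 90.0, -144.8]
force: [-0.3, 0.9, 0.6]
opening: 85.4
```

Run:
```python
from h import *
w=grab('wrist','w8.png')
s=st();print(s['ee_pos'],s['t'],s['force'],s['joint_velocities'])
plan([565.3,354.3,53],175.3)
```

```text
[566.36841278 355.56481264 102.72923638] 15.85 [-0.2146726   1.20521046  0.70939272] [ 0.37303239 -0.74557476  0.88182951 -0.1794659  -0.03321375 -0.06028194]
shift cm [4.97 0.14 0.1 ] rot [ 0.  -0.1  0. ] dist 5.0 0.0
```

View pics/w8.png

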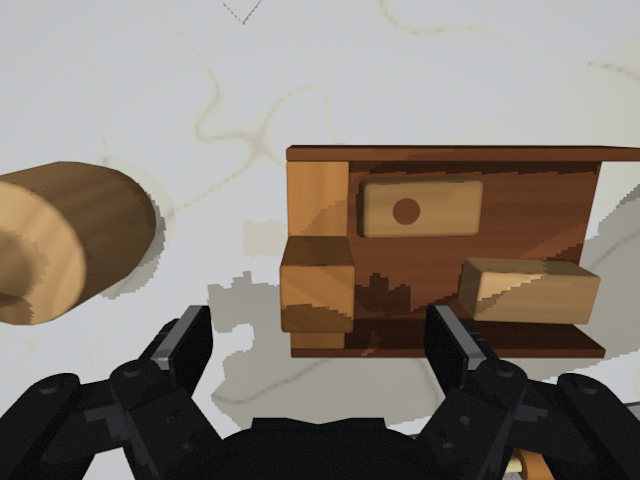

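apply_moves --motion '[3,0.1,0.1,0,0,0,100,5,0.1,0.1,0,0,0,100,5,0.1,0.1,0,0,0,100,5,0.1,0.1,0,0,0,20,5,0.1,0.1,0,0,0,20,5,0.1,0.1,0,0,0,20,5,0.1,0.1,0,0,0,20,5,0.1,0.1,0,0,0,20,5,0.1,0.1,0,0,0,20]' --grip_force 110

```text
t: 16.75
ee_pos: [565.9, 355.8, 53.2]
eef_rot: [-152.3, 89.8, 23.1]
force: [1.4, -1.0, 6.1]
opening: 33.0
```

Run:
```python
from h import *
w=grab('wrist','w9.png')
s=st();print(s['ee_pos'],s['t'],s['force'],s['opening'])
```

```text
[565.84504739 355.71547602  53.10270464] 16.8 [ 0.21666421 -0.52124857  7.34778087] 32.65716215339135
```

View pics/w9.png

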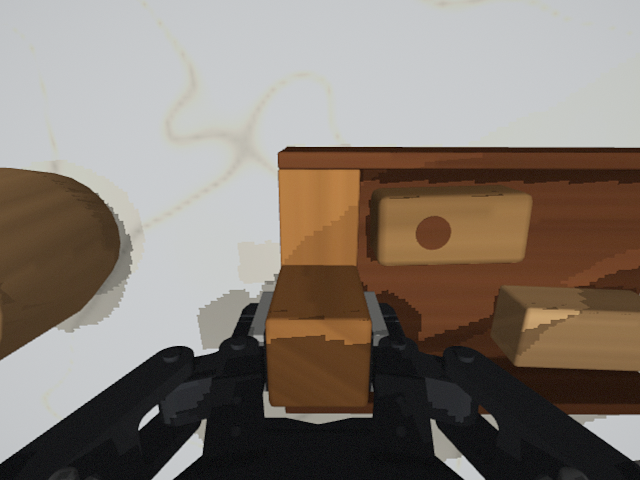

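apply_moves --motion '[-0.5,0,0,0,0,0,20,-1.5,0,0,0,0,0,20,-3,0,0,0,0,0,20,-5,0,0,0,0,0,20,-7,0,0,0,0,0,20,-9,0,0,0,0,0,20,-11.5,0,0,0,0,0,20,-14,0,0,0,0,0,20,-17,0,0,0,0,0,20,-20,0,0,0,0,0,20,-21.5,0,0,0,0,0,20,-22,0,0,0,0,0,20]'

```text
t: 18.0
ee_pos: [565.1, 355.6, 274.6]
eef_rot: [-150.0, 89.8, 25.4]
force: [0.3, -0.0, -5.6]
opening: 32.8
```

Run:
```python
from h import *
w=grab('wrist','w10.png');grab('scene','c10.png')
s=st();print(s['ee_pos'],s['t'],s['force'],s['opening'],s['joint_positions'])
```

```text
[564.46306615 355.25870579 272.22044093] 18.1 [ 0.10537748 -0.3513103  -5.6977515 ] 32.90683734435985 [ 2.58506830e+01  3.05688378e+01  1.33008933e+01  7.26596275e+01
 -2.29227517e-03 -5.95529441e+01]
```

View pics/w10.png

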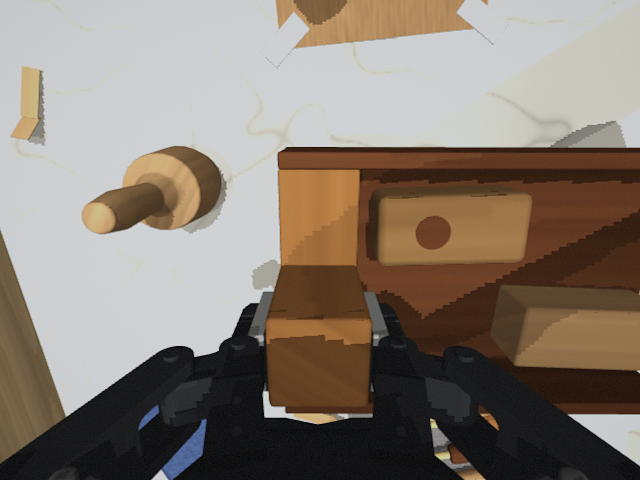

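View pics/c10.png

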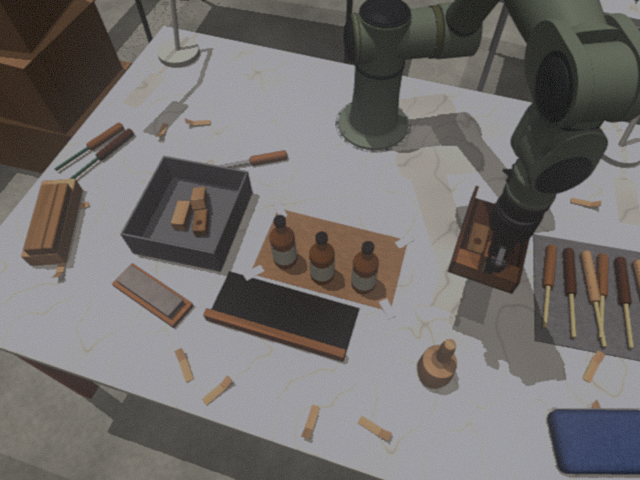

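Run:
```python
from h import *
T0=TW(st())
a=plan([565,95,285],162);b=plan([568,-165,285],149,start=a);c=plan([570,-427,285],137.2,start=b)
```

```text
shift cm [-1.29 25.94 -2.14] rot [13.4 -0.1  0. ] dist 26.1 13.0
shift cm [ 0.   24.63 -8.32] rot [13.  0.  0.] dist 26.0 13.0
shift cm [  0.    22.35 -13.67] rot [11.8  0.   0. ] dist 26.2 12.0
```

apply_moves --motion '[-0.1,0.7,-0.1,0.4,0,0,20,-0.2,2,-0.2,1,0,0,20,-0.3,4,-0.3,2,0,0,20,-0.4,6.5,-0.5,3.3,0,0,20,-0.5,9,-0.7,4.6,0,0,20,-0.6,11.5,-0.9,5.9,0,0,20,-0.7,14,-1.1,7.2,0,0,20,-0.8,16.5,-1.3,8.5,0,0,20,-0.9,19,-1.5,9.8,0,0,20,-1.1,21.5,-1.8,11.1,0,0,20,-1.2,24,-2,12.4,0,0,20,-1.3,25.9,-2.1,13.4,0,0,20]'

```text
t: 19.3
ee_pos: [563.6, 92.7, 283.5]
eef_rot: [45.6, 89.9, -152.6]
force: [0.5, 0.5, -5.2]
opening: 33.0
```

apply_moves --motion '[0,2,-0.7,1.1,0,0,20,0,4.1,-1.4,2.2,0,0,20,0,6.2,-2.1,3.3,0,0,20,0,8.2,-2.8,4.4,0,0,20,0,10.3,-3.5,5.5,0,0,20,0,12.3,-4.2,6.5,0,0,20,0,14.4,-4.9,7.6,0,0,20,0,16.4,-5.5,8.7,0,0,20,0,18.5,-6.2,9.8,0,0,20,0,20.5,-6.9,10.8,0,0,20,0,22.6,-7.6,11.9,0,0,20,0,24.6,-8.3,13,0,0,20]'

```text
t: 20.5
ee_pos: [566.1, -165.8, 283.4]
eef_rot: [15.1, 89.9, 163.9]
force: [0.6, 0.5, -4.4]
opening: 33.1
```

apply_moves --motion '[0,2,-1.2,1,0,0,20,0,4,-2.4,2.1,0,0,20,0,6,-3.7,3.2,0,0,20,0,8,-4.9,4.2,0,0,20,0,10,-6.1,5.3,0,0,20,0,12,-7.3,6.3,0,0,20,0,14,-8.6,7.4,0,0,20,0,16,-9.8,8.4,0,0,20,0,18,-11,9.5,0,0,20,0,20,-12.2,10.6,0,0,20,0,21.5,-13.1,11.4,0,0,20,0,22.3,-13.7,11.8,0,0,20]'

```text
t: 21.7
ee_pos: [568.3, -427.9, 282.9]
eef_rot: [12.9, 89.9, 150.0]
force: [0.5, 0.1, -5.4]
opening: 32.6
```

Run:
```python
from h import *
w=grab('wrist','w11.png');grab('scene','c11.png')
s=st();print(s['ee_pos'],s['t'],s['force'],s['opening'],s['joint_positions'])
a=np.radians(-42.8);yv=np.array([-np.sin(a),np.cos(a),0])
R0=TW(s)[:3,:3]
print(plan([570,-427,285],Rt=Ro.from_rotvec(-yv*np.radians(60)).as_matrix()@R0)[:3,0])
```

```text
[ 568.93358182 -427.3940446   282.99086241] 21.8 [-0.46451034  0.64925734 -5.13234488] 32.907031374088334 [-4.28468996e+01  3.63146870e+01  2.46174157e+01  7.83963765e+01
 -1.04599430e-02 -8.99151331e+01]
shift cm [-0.2  -0.1  -0.05] rot [ 0.  60.  -0.1] dist 0.2 60.0
[ 0.63470503 -0.58799029 -0.50141494]
```

View pics/c11.png

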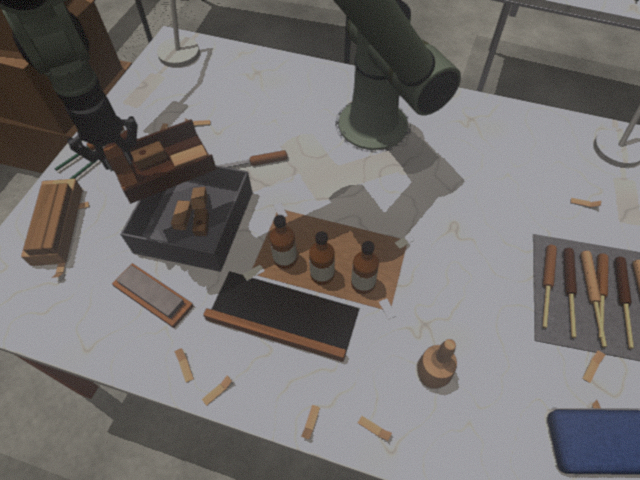

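View pics/w11.png

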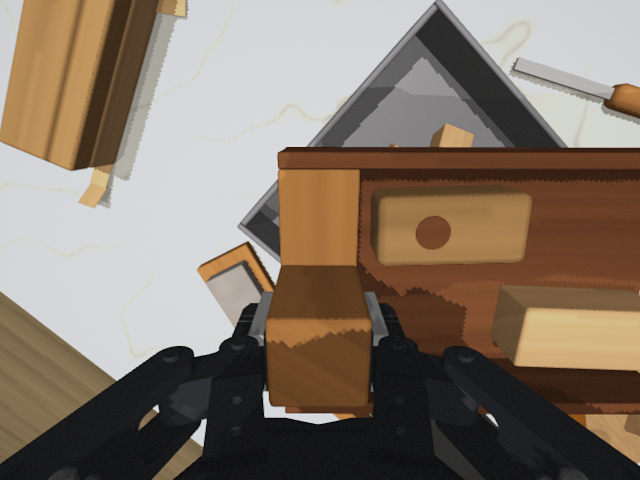

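apply_moves --motion '[0,0,0,0,4,0,20,0,0,0,0,10,0,20,0,0,0,0,16,0,20,0,0,0,0,22,0,20,0,0,0,0,29,0,20,0,0,0,0,36,0,20,0,0,0,0,43,0,20,0,0,0,0,50,0,20,0,0,0,0,56,0,20,0,0,0,0,60,0,20,0,0,0,0,60,0,20,0,0,0,0,60,0,20]'

```text
t: 23.0
ee_pos: [569.4, -424.6, 282.5]
eef_rot: [-180.0, 30.3, -42.7]
force: [0.2, -0.3, -3.9]
opening: 33.0
```

Run:
```python
from h import *
w=grab('wrist','w12.png');c=grab('scene','c12.png')
s=st();print(s['ee_pos'],s['t'],s['force'],s['opening'],s['joint_positions'],TW(s)[:3,0])
cv2.imwrite('pics/c12z.png',cv2.resize(c[3][80:300,20:300],None,fx=2.7,fy=2.7)[:,:,::-1])
```

```text
[ 570.89445555 -426.31160834  285.51466092] 23.1 [ 0.44340121 -0.00518836 -3.27342777] 32.58222074064622 [-42.62931216   9.82873128 -50.86812893 -30.68786455  -0.11689216
 -89.92452839] [ 0.63573801 -0.58796449 -0.50013492]
```

View pics/c12z.png

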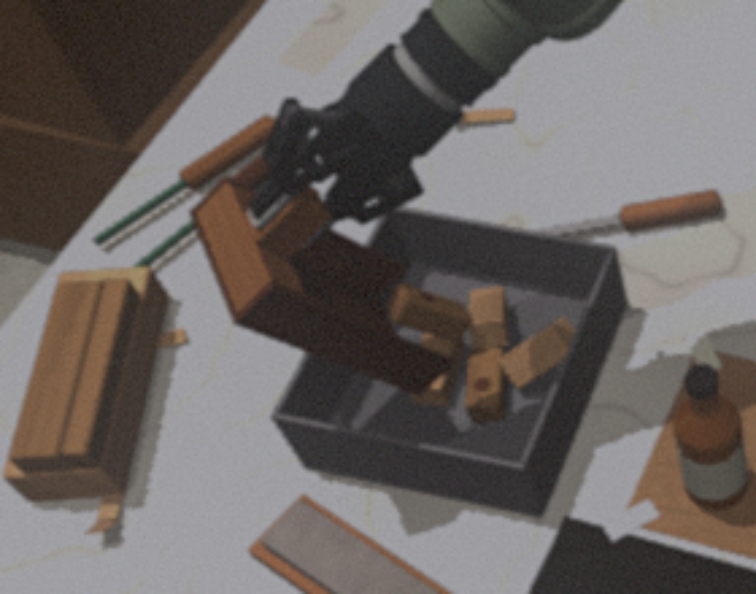

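View pics/w12.png

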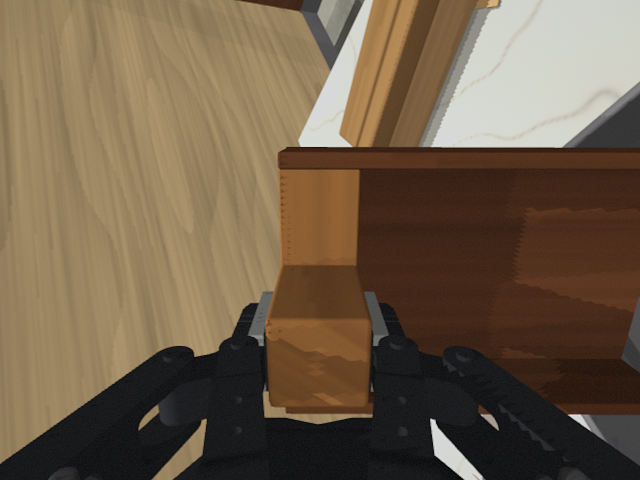

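apply_moves --motion '[0,0,0,0,-6,0,20,0,0,0,0,-14,0,20,0,0,0,0,-22,0,20,0,0,0,0,-30,0,20,0,0,0,0,-38,0,20,0,0,0,0,-46,0,20,0,0,0,0,-54,0,20,0,0,0,0,-60,0,20,0,0,0,0,-60,0,20,0,0,0,0,-60,0,20]'

```text
t: 24.1
ee_pos: [571.8, -428.1, 283.0]
eef_rot: [0.5, 89.9, 137.7]
force: [0.7, 0.5, -4.2]
opening: 33.1
```

Run:
```python
from h import *
s=st();print(s['ee_pos'],s['t'],s['opening'])
w=grab('wrist','w13.png');c=grab('scene','c13.png')
cv2.imwrite('pics/c13z.png',cv2.resize(c[3][80:300,20:300],None,fx=2.7,fy=2.7)[:,:,::-1])
a=plan([560,0,285],155)
b=plan([565.3,354.5,285],175.3,start=a)
```

```text
[ 571.82431795 -428.14150887  282.95479987] 24.1 33.11342244966298
shift cm [ -0.17 -30.57  29.83] rot [-17.8  -0.2  -0. ] dist 42.7 18.0
shift cm [  0.   -32.35  14.5 ] rot [-20.3   0.    0. ] dist 35.5 20.0
```

View pics/c13z.png

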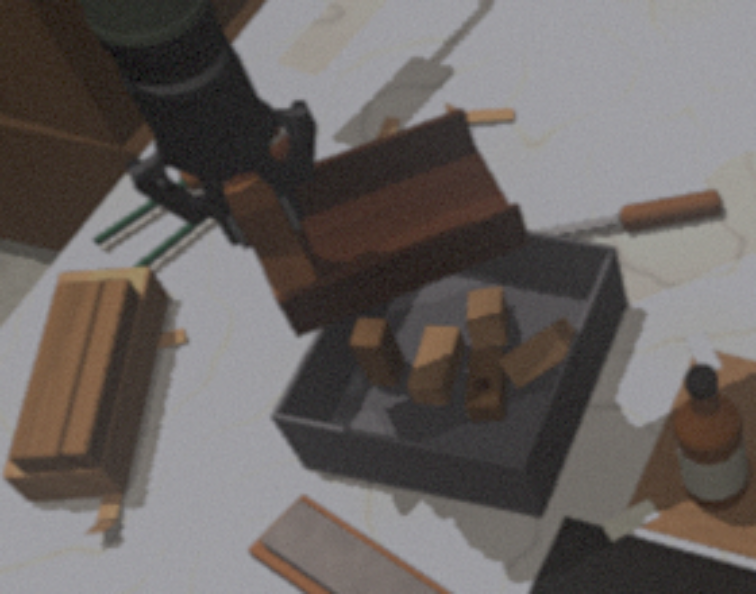

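apply_moves --motion '[0,-1.5,1.5,-1,0,0,20,0,-4,4,-2.5,0,0,20,0,-7,7,-4,0,0,20,0,-10,9.8,-6,0,0,20,0,-13,12.7,-8,0,0,20,0,-16,15.6,-9.5,0,0,20,0,-19,18.5,-11,0,0,20,0,-22,21.4,-13,0,0,20,0,-25,24.3,-15,0,0,20,0,-28,27.3,-16.5,0,0,20,0,-30.6,29.8,-17.8,0,0,20]'

```text
t: 25.3
ee_pos: [558.2, 3.4, 286.4]
eef_rot: [-159.1, 89.7, -4.0]
force: [0.9, -0.3, -3.5]
opening: 33.2
```

apply_moves --motion '[0,-3.2,1.4,-2,0,0,20,0,-6.4,2.9,-4,0,0,20,0,-9.6,4.3,-6,0,0,20,0,-12.8,5.7,-8,0,0,20,0,-16,7.2,-10,0,0,20,0,-19,8.5,-12,0,0,20,0,-22,9.9,-14,0,0,20,0,-25,11.2,-16,0,0,20,0,-28,12.6,-18,0,0,20,0,-31,13.9,-19.5,0,0,20,0,-32.4,14.5,-20.3,0,0,20,0,-32.4,14.5,-20.3,0,0,20]'

```text
t: 26.5
ee_pos: [564.0, 357.8, 285.7]
eef_rot: [-148.1, 89.8, 27.4]
force: [0.3, 0.1, -3.9]
opening: 33.1
```

Run:
```python
from h import *
s=st();print(s['ee_pos'],s['t'],s['opening'])
grab('wrist','w14.png')
s=st();print(s['ee_pos'],TW(s)[:3,:3].round(4))
plan([565.3,354.5,54],175.3)
```

```text
[564.0109924  357.83754385 285.71875537] 26.5 33.0552135833066
[564.22318348 356.27983805 285.48571609] [[ 2.700e-03 -8.050e-02 -9.968e-01]
 [ 4.000e-04 -9.968e-01  8.050e-02]
 [-1.000e+00 -6.000e-04 -2.700e-03]]
shift cm [23.15  0.18 -0.06] rot [ 0.1 -0.2  0. ] dist 23.1 0.0
```

View pics/w14.png

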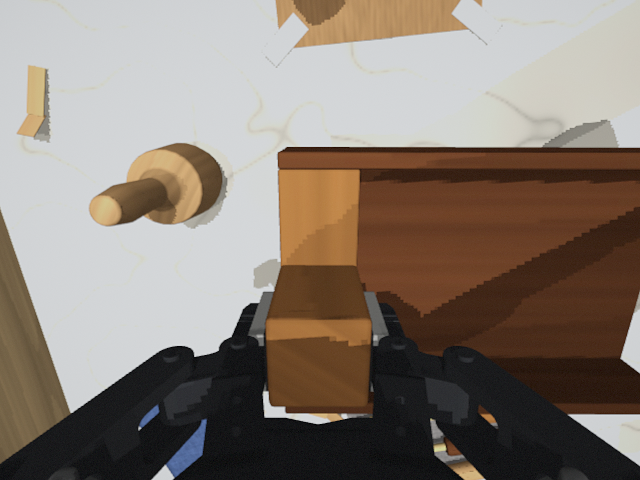

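apply_moves --motion '[3,0,0,0,0,0,20,7,0,0,0,0,0,20,11,0,0,0,0,0,20,15,0,0,0,0,0,20,18,0,0,0,0,0,20,20,0,0,0,0,0,20,21,0,0,0,0,0,20,22,0,0,0,0,0,20,22.6,0,0,0,0,0,20,23,0,0,0,0,0,20,23.1,0,0,0,0,0,20,23.1,0,0,0,0,0,20]'

```text
t: 27.75
ee_pos: [565.2, 356.1, 53.8]
eef_rot: [-151.4, 89.9, 23.9]
force: [-0.2, 0.4, -3.8]
opening: 32.7
```

Run:
```python
from h import *
s=st();print(s['ee_pos'],s['t'],s['opening'],s['force'])
```

```text
[565.15340191 356.14013438  53.7973064 ] 27.75 32.66849564986076 [-0.22184635  0.43775602 -3.8461537 ]
```

Still hanging (−3.8 N); lower by another ~1 mm, then release.

apply_moves --motion '[0.1,0,0,0,0,0,20,0.1,0,0,0,0,0,20,0.1,0,0,0,0,0,20,0.1,0,0,0,0,0,100,0.1,0,0,0,0,0,100,0.1,0,0,0,0,0,100,0.1,0,0,0,0,0,100,-4,0,0,0,0,0,100,-9,0,0,0,0,0,100,-14,0,0,0,0,0,100,-18,0,0,0,0,0,100,-18,0,0,0,0,0,100]' --grip_force 40

```text
t: 28.95
ee_pos: [568.0, 357.6, 240.9]
eef_rot: [-149.0, 89.3, 26.3]
force: [1.2, 0.3, 0.5]
opening: 85.9
```

Run:
```python
from h import *
s=st();print(s['ee_pos'],s['t'],s['opening'],s['force'])
w=grab('wrist','w15.png');grab('scene','c15.png');grab('side','s15.png')
```

```text
[568.04476674 357.59773719 240.93210231] 28.95 85.88319500657971 [1.24727744 0.29977022 0.54467383]
```

View pics/w15.png

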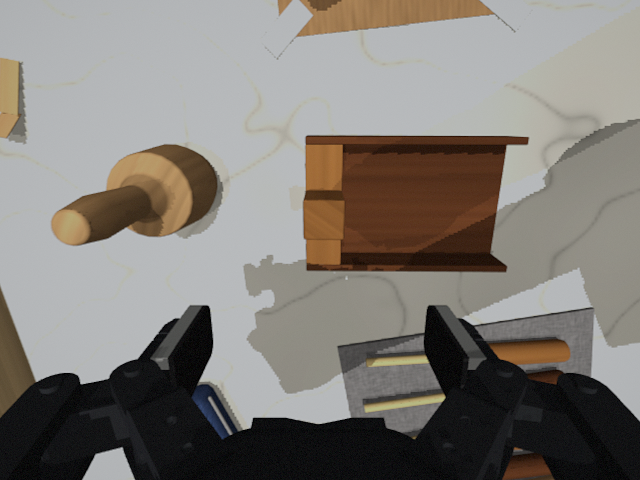

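View pics/s15.png

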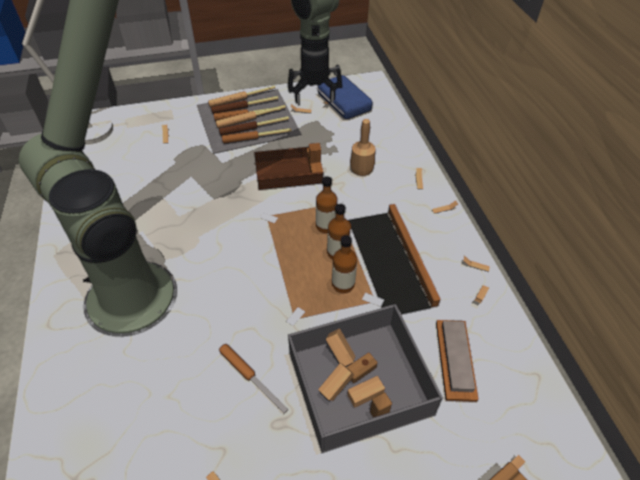

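```bash
cat >> h.py <<'E'
def Rtilt(phi,tilt):
    p=np.radians(phi);z=np.array([-np.sin(p),np.cos(p),0]);x=np.array([0,0,-1.]);y=np.cross(z,x)
    R=np.c_[x,y,z];return Ro.from_rotvec(-np.array([-np.sin(p),np.cos(p),0])*np.radians(tilt)).as_matrix()@R
E
python3 - <<'E'
from h import *
print(Rtilt(-16,45).round(2))
c=load('side');
print('caps side (col,row by eye)',[p2w(c,*p,180).tolist() for p in [(327,182),(340,210),(346,243)]])
a=plan([450,0,250],Rt=Rtilt(-8,20))
b=plan([448,-62,200],Rt=Rtilt(-16,45),start=a)
E
```

```text
[[ 0.68 -0.68  0.28]
 [-0.19  0.19  0.96]
 [-0.71 -0.71 -0.  ]]
caps side (col,row by eye) [[538.0, 105.9], [544.3, 2.4], [530.0, -102.6]]
shift cm [-1.72 36.4   8.5 ] rot [ 92.3  16.3 -15.4] dist 37.4 95.0
shift cm [ 4.93  1.09 -6.17] rot [  6.8   4.3 -25. ] dist 8.0 26.0
```

apply_moves --motion '[-1.7,36.4,8.5,92.3,16.3,-15.4,53,-1.7,36.4,8.5,92.3,16.3,-15.4,53,-1.7,36.4,8.5,92.3,16.3,-15.4,53,-1.7,36.4,8.5,92.3,16.3,-15.4,53,-1.7,36.4,8.5,92.3,16.3,-15.4,53,-1.7,36.4,8.5,92.3,16.3,-15.4,53,-1.7,36.4,8.5,92.3,16.3,-15.4,53,-1.7,36.4,8.5,92.3,16.3,-15.4,53,-1.7,36.4,8.5,92.3,16.3,-15.4,53,-1.7,36.4,8.5,92.3,16.3,-15.4,53,-1.7,36.4,8.5,92.3,16.3,-15.4,53,-1.7,36.4,8.5,92.3,16.3,-15.4,53]'

```text
t: 30.3
ee_pos: [448.1, 0.7, 248.0]
eef_rot: [-89.9, 70.2, -8.0]
force: [-0.1, -0.1, 0.3]
opening: 45.5
```

Run:
```python
from h import *
s=st();print(s['ee_pos'],s['t'],s['opening'],s['joint_positions'])
w=grab('wrist','w16.png')
b=plan([448,-62,150],Rt=Rtilt(-16,45))
```

```text
[448.12010942   0.72429868 247.97080859] 30.3 45.505299840231615 [ -9.78593359  -7.7617754  -42.18733793  35.75659925   0.61895112
  -1.65515113]
shift cm [ 9.53  2.6  -6.22] rot [  6.9   4.4 -25.1] dist 11.7 26.0
```

View pics/w16.png

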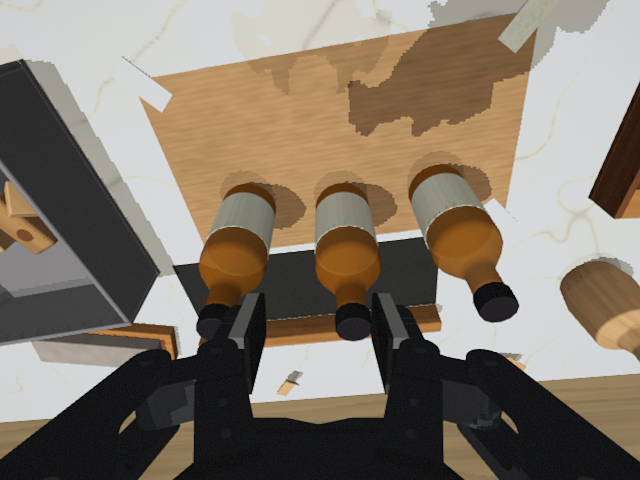

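Run:
```python
from h import *
w=load('wrist');o=-w[1].T@w[2]
for p in[(252,184),(342,184),(435,166)]:
    q=p2w(w,*p,0);d=q-o[:2];d/=np.linalg.norm(d);print('foot ctr',q+30*d)
print('caps',[p2w(w,*p,180).tolist() for p in[(212,320),(353,321),(495,301)]])
print('mat',[p2w(w,*p,0).tolist() for p in[(174,264),(438,238),(437,305)]])
print('paper',[p2w(w,*p,0).tolist() for p in[(142,78),(536,14),(515,183),(203,258)]])
```

```text
foot ctr [534.25208777 -95.21991348]
foot ctr [551.79995192  17.1462889 ]
foot ctr [540.67082269 131.60313639]
caps [[522.2, -87.3], [537.6, 14.1], [530.7, 113.5]]
mat [[606.4, -208.8], [611.5, 125.8], [731.2, 131.1]]
paper [[387.7, -153.7], [386.1, 193.8], [547.0, 205.2], [601.9, -168.5]]
```

Run:
```python
from h import *
b=plan([459,-64,100],Rt=Rtilt(-16,45))
c=plan([459,-64,12],Rt=Rtilt(-16,45),start=b)
```

```text
shift cm [14.61  3.24 -6.26] rot [  6.9   4.4 -25.1] dist 16.2 26.0
shift cm [6.22 6.22 0.  ] rot [0. 0. 0.] dist 8.8 0.0
```

apply_moves --motion '[3,0.8,-1.5,1.7,1.1,-6.3,53,7,1.6,-3,3.4,2.2,-12.6,53,11,2.4,-4.5,5.2,3.3,-18.9,53,14.6,3.2,-6.3,6.9,4.4,-25.1,53,14.6,3.2,-6.3,6.9,4.4,-25.1,53,14.6,3.2,-6.3,6.9,4.4,-25.1,53,14.6,3.2,-6.3,6.9,4.4,-25.1,53,14.6,3.2,-6.3,6.9,4.4,-25.1,53]'

```text
t: 31.15
ee_pos: [485.1, -65.0, 115.0]
eef_rot: [-90.4, 47.0, -16.6]
force: [-0.1, 0.2, -0.4]
opening: 45.2
```

Run:
```python
from h import *
s=st();print(s['ee_pos'],s['t'],s['opening'],s['joint_positions'],s['eef_rot'])
c=plan([459,-64,12],Rt=Rtilt(-16,45))
```

```text
[485.10650174 -64.97812476 115.03985354] 31.15 45.17357298738309 [-1.60695323e+01  8.99005365e+00 -7.42350801e+01 -3.62063338e+01
 -3.32136667e-01 -7.33181909e-03] [-90.36373258  47.01776697 -16.55670252]
shift cm [ 5.81  8.88 -0.59] rot [-0.  -0.4 -2. ] dist 10.6 2.0
```

Run:
```python
from h import *
c=plan([482,-72,60],Rt=Rtilt(-16,42))
c=plan([482,-72,12],Rt=Rtilt(-16,42))
```

```text
shift cm [ 3.96  3.83 -0.74] rot [-0.  -0.4  1. ] dist 5.6 1.0
shift cm [ 7.47  7.1  -0.72] rot [-0.  -0.4  1. ] dist 10.3 1.0
```

apply_moves --motion '[2,2,-0.4,0,0,0.5,53,4,3.8,-0.7,0,0,1,53,4,3.8,-0.7,0,0,1,53,4,3.8,-0.7,0,0,1,53]'

```text
t: 31.55
ee_pos: [495.6, -72.3, 65.8]
eef_rot: [-90.5, 48.6, -16.8]
force: [-0.1, 0.7, 0.3]
opening: 45.2
```

Run:
```python
from h import *
s=st();print(s['ee_pos'],s['t'],s['joint_positions'],s['eef_rot'])
c=plan([482,-72,12],Rt=Rtilt(-16,42))
w=grab('wrist','w17.png')
```

```text
[495.56416624 -72.30949635  65.80030365] 31.55 [-1.67513028e+01  2.04454551e+01 -7.42616054e+01 -4.61128452e+01
 -1.98075137e-03 -4.57151312e-01] [-90.45939758  48.5942153  -16.75429763]
shift cm [ 3.17  4.54 -0.32] rot [-0.1 -0.5 -0.6] dist 5.5 1.0
```

View pics/w17.png

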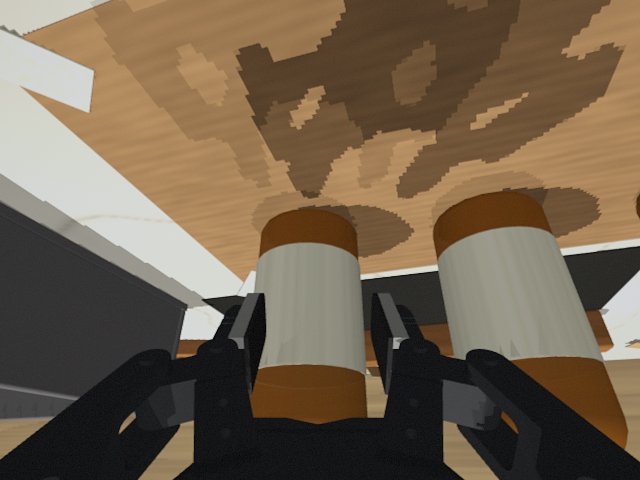

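```bash
cat > kin.py <<'E'
import numpy as np
from scipy.optimize import least_squares
D=[([18.69,-11.035,60.275],[550.017,.009,231.281]),
([10.187,-27.156,52.689],[429.76,150.97,201.07]),
([20.419,-7.071,62.416],[441.8,-360.4,241.0]),
([30.569,13.3,72.66],[564.46,355.26,272.2]),
([36.315,24.617,78.396],[568.9,-427.4,283.0]),
([9.829,-50.868,-30.688],[570.9,-426.3,285.5]),
([-7.762,-42.187,35.757],[448.12,.72,247.97]),
([20.445,-74.262,-46.113],[495.56,-72.3,65.8])]
q=np.radians(np.array([d[0] for d in D]));P=np.array([d[1] for d in D])
r=np.sqrt(P[:,0]**2+P[:,1]**2-73.6**2);z=P[:,2]
def fk(p,q):
    a,b,H,L,al,be,c=p;pit=q[:,0]-q[:,1]+q[:,2]
    return a*np.sin(q[:,0]+al)+b*np.sin(q[:,0]-q[:,1]+be)+L*np.cos(pit)+c, H+a*np.cos(q[:,0]+al)+b*np.cos(q[:,0]-q[:,1]+be)-L*np.sin(pit)
def f(p):
    R,Z=fk(p,q);return np.r_[R-r,Z-z]
best=min((least_squares(f,[350,350,200,250,0,b0,0],x_scale=[100,100,100,100,1,1,50]) for b0 in np.radians([0,90,45,-45,120])),key=lambda s:s.cost)
p=best.x
def ik(x,y,zz,tilt):
    rr=np.sqrt(x*x+y*y-73.6**2);pit=np.radians(90-tilt);a,b,H,L,al,be,c=p
    wr=rr-L*np.cos(pit)-c;wz=zz+L*np.sin(pit)-H
    out=[]
    def g(s):
        return [a*np.sin(s[0]+al)+b*np.sin(s[1]+be)-wr,a*np.cos(s[0]+al)+b*np.cos(s[1]+be)-wz]
    s=least_squares(g,np.radians([15,60]))
    j2,e=s.x;j3=j2-e;return np.degrees([j2,j3,pit-j2+j3]).round(1),round(s.cost,2)
if __name__=='__main__':
    print(p.round(3),np.abs(f(p)).max())
    for t in(25,30,35,40):
        for X in((470,-68),(480,-72),(490,-74),(500,-77)): print(t,X,ik(*X,12,t))
E
python3 kin.py
```

```text
[5.13279e+02 4.04260e+02 3.03957e+02 4.21841e+02 0.00000e+00 1.39800e+00
 1.98000e-01] 0.18954773291426363
25 (470, -68) (array([ 20.8, -63.6, -19.4]), np.float64(0.0))
25 (480, -72) (array([ 21.3, -62.1, -18.5]), np.float64(0.0))
25 (490, -74) (array([ 21.9, -60.7, -17.6]), np.float64(0.0))
25 (500, -77) (array([ 22.4, -59.3, -16.7]), np.float64(0.0))
30 (470, -68) (array([ 22.8, -68.7, -31.5]), np.float64(0.0))
30 (480, -72) (array([ 23.1, -67.3, -30.4]), np.float64(0.0))
30 (490, -74) (array([ 23.5, -65.8, -29.3]), np.float64(0.0))
30 (500, -77) (array([ 23.9, -64.4, -28.3]), np.float64(0.0))
35 (470, -68) (array([ 26.9, -73.8, -45.6]), np.float64(0.0))
35 (480, -72) (array([ 26.9, -72.3, -44.1]), np.float64(0.0))
35 (490, -74) (array([ 26.9, -70.8, -42.7]), np.float64(0.0))
35 (500, -77) (array([ 27. , -69.3, -41.4]), np.float64(0.0))
40 (470, -68) (array([ 34. , -78.7, -62.7]), np.float64(0.0))
40 (480, -72) (array([ 33.4, -77.1, -60.5]), np.float64(0.0))
40 (490, -74) (array([ 32.9, -75.6, -58.5]), np.float64(0.0))
40 (500, -77) (array([ 32.5, -74.1, -56.6]), np.float64(0.0))
```

Run:
```python
from h import *
from kin import ik
print(ik(470,-69,90,35),ik(476,-70,12,35))
a=plan([470,-69,90],Rt=Rtilt(-16,35))
b=plan([477,-71,12],Rt=Rtilt(-16,35),start=a)
```

```text
(array([  8.7, -69.5, -23.3]), np.float64(0.0)) (array([ 26.9, -72.9, -44.7]), np.float64(0.0))
shift cm [-3.46  0.42 -0.42] rot [-0.1 -0.5  6.5] dist 3.5 7.0
shift cm [6.81 3.88 0.  ] rot [0. 0. 0.] dist 7.8 0.0
```

apply_moves --motion '[-3.5,0.4,-0.4,0,-0.5,6.5,35,-3.5,0.4,-0.4,0,-0.5,6.5,35,-3.5,0.4,-0.4,0,-0.5,6.5,35,-3.5,0.4,-0.4,0,-0.5,6.5,35]'

```text
t: 32.0
ee_pos: [472.2, -69.6, 92.8]
eef_rot: [-89.9, 54.5, -16.0]
force: [0.0, -0.3, 0.1]
opening: 29.8
```

Run:
```python
from h import *
s=st();print(s['ee_pos'],s['opening'],s['eef_rot'])
a=plan([477,-71,50],Rt=Rtilt(-16,35))
b=plan([477,-71,12],Rt=Rtilt(-16,35))
```

```text
[472.24373871 -69.62294896  92.83401829] 29.839383807649824 [-89.85634423  54.47652791 -16.01696508]
shift cm [ 3.77  2.09 -0.01] rot [-0.2 -0.   0.5] dist 4.3 1.0
shift cm [ 6.87  4.29 -0.01] rot [-0.2 -0.   0.5] dist 8.1 1.0
```

apply_moves --motion '[2,1,0,0,0,0.5,35,3.8,2.1,0,0,0,0.5,35,5.5,3.3,0,0,0,0.5,35,6.9,4.3,0,0,0,0.5,35,6.9,4.3,0,0,0,0.5,35,6.9,4.3,0,0,0,0.5,35]'

```text
t: 32.6
ee_pos: [474.1, -69.9, 8.0]
eef_rot: [-89.8, 55.5, -16.0]
force: [-0.3, 0.8, 0.3]
opening: 30.0
```

Run:
```python
from h import *
s=st();print(s['ee_pos'],s['opening'],s['eef_rot'],s['force'],s['t'])
w=grab('wrist','w18.png');c=grab('scene','c18.png');d=grab('side','s18.png')
cv2.imwrite('pics/s18z.png',cv2.resize(d[3][150:350,260:460],None,fx=3,fy=3)[:,:,::-1])
```

```text
[474.12401174 -69.94801161   8.01778669] 30.0306844793045 [-89.81699374  55.50803206 -15.98715997] [-0.33404509  0.80783081  0.30717835] 32.6
```

View pics/w18.png

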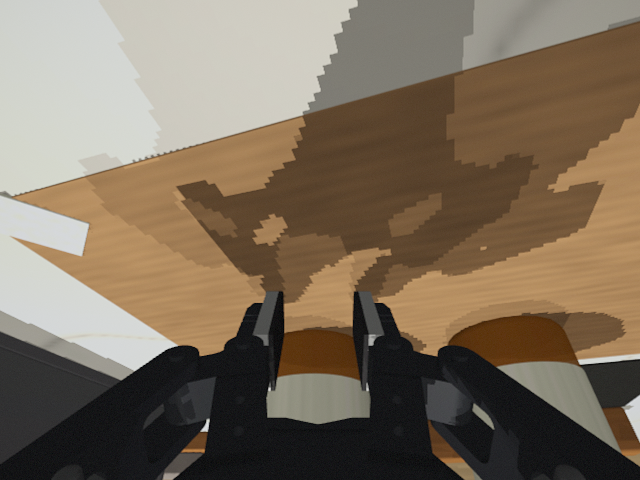

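View pics/s18z.png

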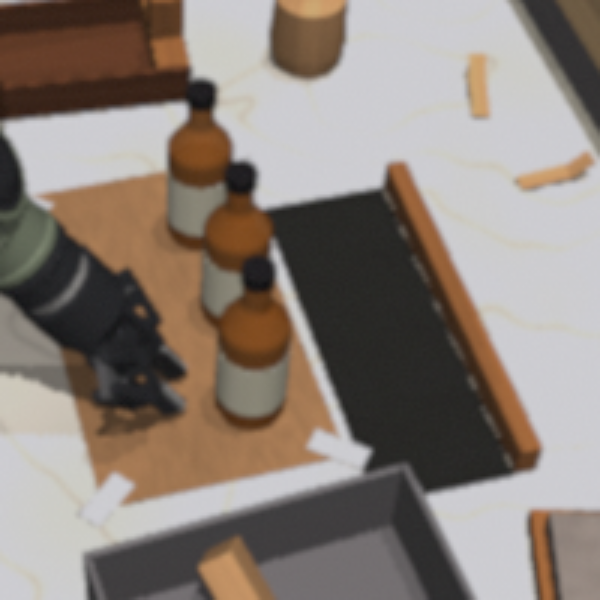

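Run:
```python
from h import *
b=plan([636,-120,13],Rt=Rtilt(-16,35))
```

```text
shift cm [  9.29 -14.    -0.3 ] rot [-0.2 -0.  -0.3] dist 16.8 0.0
```

apply_moves --motion '[0.6,-1,0,0,0,0,35,1.1,-1.7,0,0,0,0,35,1.5,-2.2,0,0,0,0,35,1.9,-2.9,0,0,0,0,35,2.5,-3.8,-0.1,0,0,0,35,3.1,-4.6,-0.1,0,0,0,35,3.6,-5.5,-0.1,0,0,0,35,4.2,-6.3,-0.1,0,0,0,35,4.7,-7.1,-0.2,0,0,0,35,5.3,-8,-0.2,0,0,0,35,5.9,-8.8,-0.2,0,0,0,35,6.4,-9.6,-0.2,0,0,0,35]'

```text
t: 33.95
ee_pos: [585.8, -104.6, 10.1]
eef_rot: [-89.8, 55.4, -16.0]
force: [-2.0, 0.8, -1.2]
opening: 29.9
```

Run:
```python
from h import *
s=st();print(s['ee_pos'],s['opening'],s['eef_rot'],s['force'],s['t'])
w=grab('wrist','w19.png');d=grab('side','s19.png')
cv2.imwrite('pics/s19z.png',cv2.resize(d[3][150:350,260:460],None,fx=3,fy=3)[:,:,::-1])
b=plan([636,-120,13],Rt=Rtilt(-16,35))
```

```text
[ 585.82947842 -104.58962511   10.13809726] 29.908903853938135 [-89.82017374  55.44101316 -16.01112483] [-2.00484991  0.81866284 -1.16215289] 33.95
shift cm [ 2.75 -4.27 -0.08] rot [-0.2 -0.  -0.2] dist 5.1 0.0
```

View pics/s19z.png

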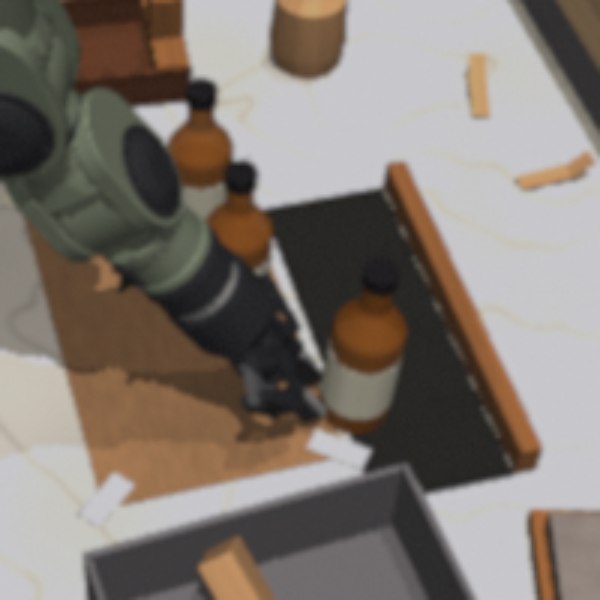

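View pics/w19.png

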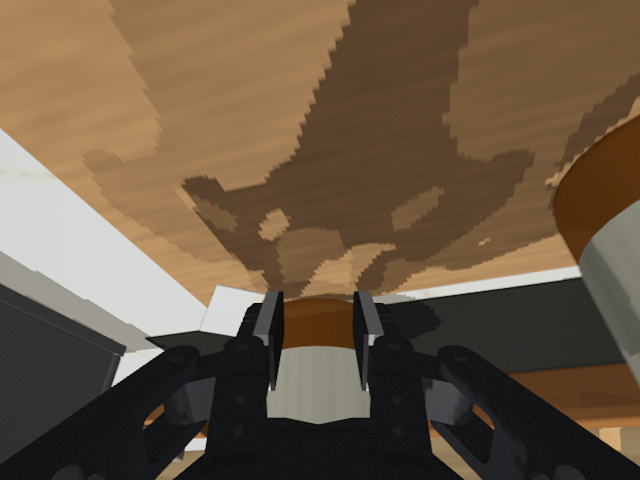

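Run:
```python
from h import *
d=load('side')
f=lambda x,y,z:p2w(d,260+x/3,150+y/3,z)
print('b2',f(381,268,180),'b1',f(241,178,178),'b0',f(202,93,178))
```

```text
b2 [ 625.6 -114. ] b1 [546.2   6.2] b0 [540.3 111.4]
```

apply_moves --motion '[0.6,-0.9,0,0,0,0,35,1.2,-1.8,0,0,0,0,35,1.7,-2.6,0,0,0,0,35,2.1,-3.3,0,0,0,0,35,2.5,-3.9,-0.1,0,0,0,35,2.8,-4.3,-0.1,0,0,0,35,2.8,-4.3,-0.1,0,0,0,35]'

```text
t: 34.75
ee_pos: [635.2, -120.0, 12.1]
eef_rot: [-89.8, 55.3, -16.0]
force: [-0.3, 0.1, -0.3]
opening: 29.8
```

Run:
```python
from h import *
s=st();print(s['ee_pos'],s['opening'],s['force'],s['t'])
d=grab('side','s20.png');w=grab('scene','c20.png')
cv2.imwrite('pics/s20z.png',cv2.resize(d[3][150:350,260:460],None,fx=3,fy=3)[:,:,::-1])
cv2.imwrite('pics/c20z.png',cv2.resize(w[3][190:370,190:430],None,fx=3.3,fy=3.3)[:,:,::-1])
```

```text
[ 635.16936668 -120.01972607   12.07801897] 29.777637841098294 [-0.3448143   0.11359961 -0.32478615] 34.75
```

View pics/s20z.png

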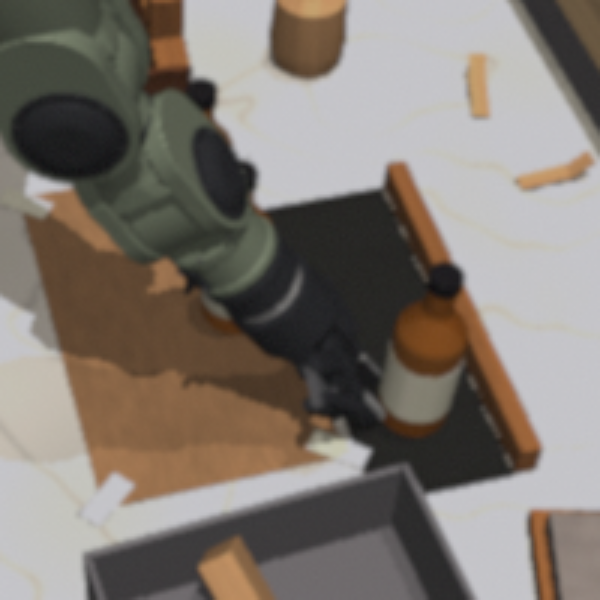

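View pics/c20z.png

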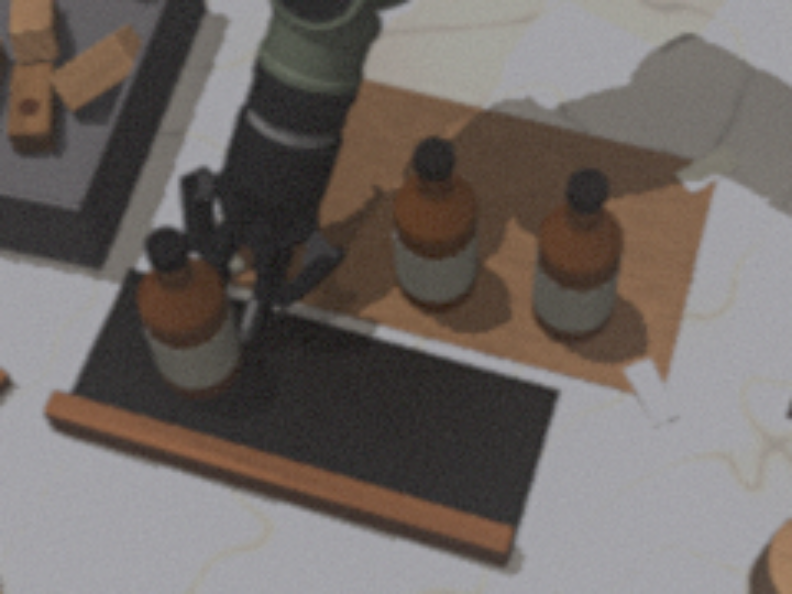

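Run:
```python
from h import *
from kin import ik
print(ik(485,31,12,35))
R=Rtilt(-16,35)
plan([560,-97,25],Rt=R);plan([480,-70,200],Rt=R)
a=plan([480,31,100],Rt=Rtilt(-14,35));plan([485,31,12],Rt=Rtilt(-14,35),start=a)
```

```text
(array([ 26.9, -72.2, -44. ]), np.float64(0.0))
shift cm [-5.5   5.63  0.11] rot [-0.2 -0.  -0.4] dist 7.9 0.0
shift cm [-24.69   2.64   0.51] rot [-0.2 -0.  -0.4] dist 24.8 0.0
shift cm [-18.04  10.64  10.19] rot [-1.8 -1.1 -0.4] dist 23.3 2.0
shift cm [7.49 4.65 0.12] rot [0. 0. 0.] dist 8.8 0.0
```

apply_moves --motion '[-1.4,1.4,0,0,0,0,35,-3,3,0,0,0,0,35,-5.5,5.6,0.1,0,0,0,35,-24.7,2.6,0.5,0,0,0,35,-24.7,2.6,0.5,0,0,0,35,-24.7,2.6,0.5,0,0,0,35,-24.7,2.6,0.5,0,0,0,35,-24.7,2.6,0.5,0,0,0,35,-18,10.6,10.2,-1.8,-1.1,0,35,-18,10.6,10.2,-1.8,-1.1,0,35,-18,10.6,10.2,-1.8,-1.1,0,35,-18,10.6,10.2,-1.8,-1.1,0,35]'

```text
t: 36.05
ee_pos: [476.7, 34.2, 94.4]
eef_rot: [-90.2, 56.0, -13.9]
force: [-0.9, -0.3, -0.7]
opening: 29.6
```

Run:
```python
from h import *
s=st();print(s['ee_pos'],s['eef_rot'],s['force'],s['t'])
w=grab('wrist','w21.png')
plan([485,31,11],Rt=Rtilt(-14,35))
```

```text
[476.65450702  34.16067786  94.38174549] [-90.1794059   55.9663654  -13.86447083] [-0.86541426 -0.27803131 -0.67988331] 36.05
shift cm [7.47 4.22 0.01] rot [ 0.2  0.  -0.8] dist 8.6 1.0
```

View pics/w21.png

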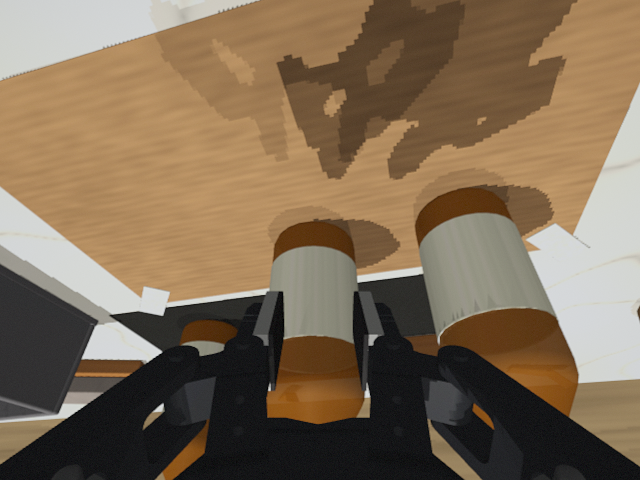

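apply_moves --motion '[2,1.1,0,0,0,-0.2,35,4,2.3,0,0,0,-0.4,35,6,3.4,0,0,0,-0.8,35,7.4,4.2,0,0,0,-0.8,35,7.4,4.2,0,0,0,-0.8,35,7.4,4.2,0,0,0,-0.8,35]'

```text
t: 36.7
ee_pos: [488.2, 28.3, 15.6]
eef_rot: [-90.0, 54.6, -14.2]
force: [0.3, -0.2, -0.6]
opening: 29.8
```

Run:
```python
from h import *
s=st();print(s['ee_pos'],s['eef_rot'],s['force'],s['t'])
plan([636,-7,13],Rt=Rtilt(-14,35))
```

```text
[488.24768743  28.29523072  15.63628605] [-90.03075839  54.59007442 -14.15835326] [ 0.28158158 -0.21914636 -0.56916578] 36.7
shift cm [  9.02 -12.23   0.19] rot [-0.1 -0.1  0.4] dist 15.2 0.0
```

apply_moves --motion '[0.6,-0.8,0,0,0,0,35,1.2,-1.6,0,0,0,0,35,1.7,-2.3,0,0,0,0,35,2.2,-3,0,0,0,0,35,2.8,-3.8,0,0,0,0,35,3.4,-4.6,0.1,0,0,0,35,4,-5.4,0.1,0,0,0,35,4.6,-6.2,0.1,0,0,0,35,5.2,-7,0.1,0,0,0,35,5.8,-7.8,0.1,0,0,0,35,6.4,-8.6,0.1,0,0,0,35,6.9,-9.3,0.1,0,0,0,35]'

```text
t: 37.9
ee_pos: [601.2, 1.7, 12.7]
eef_rot: [-90.0, 54.6, -14.1]
force: [-4.1, 1.5, 3.5]
opening: 30.1
```

Run:
```python
from h import *
s=st();print(s['ee_pos'],s['eef_rot'],s['force'],s['t'])
d=grab('side','s22.png');w=grab('scene','c22.png')
cv2.imwrite('pics/c22z.png',cv2.resize(w[3][190:370,190:430],None,fx=3.3,fy=3.3)[:,:,::-1])
plan([636,-7,13],Rt=Rtilt(-14,35))
```

```text
[601.15799086   1.735065    12.68336653] [-90.01712638  54.61760423 -14.07030369] [-4.06036201  1.5125406   3.45548645] 37.9
shift cm [ 2.04 -2.81 -0.  ] rot [-0.1 -0.   0.5] dist 3.5 1.0
```

View pics/c22z.png

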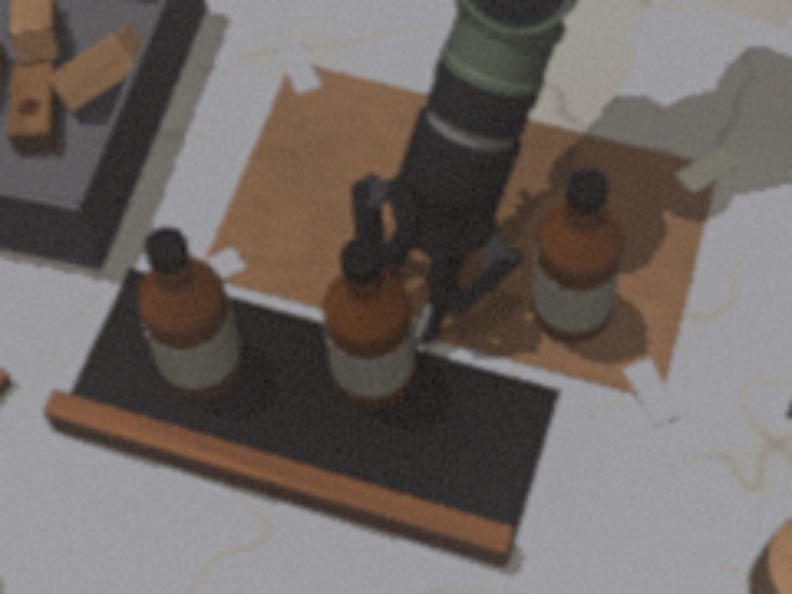

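apply_moves --motion '[0.6,-0.8,0,0,0,0,35,1.1,-1.5,0,0,0,0,35,1.6,-2.2,0,0,0,0,35,2,-2.8,0,0,0,0,35,2,-2.8,0,0,0,0,35]'

```text
t: 38.5
ee_pos: [635.4, -6.8, 13.2]
eef_rot: [-90.0, 54.5, -14.1]
force: [0.1, 0.4, -0.5]
opening: 30.0
```

Run:
```python
from h import *
from kin import ik
s=st();print(s['ee_pos'],s['eef_rot'],s['force'],s['t'])
R=Rtilt(-14,35)
plan([560,12,25],Rt=R);plan([470,45,200],Rt=R)
a=plan([468,138,100],Rt=Rtilt(-12,35));plan([475,135,12],Rt=Rtilt(-12,35),start=a)
print(ik(475,135,12,35))
d=grab('side','s23.png')
cv2.imwrite('pics/s23z.png',cv2.resize(d[3][150:350,260:460],None,fx=3,fy=3)[:,:,::-1])
```

```text
[635.36405187  -6.773836    13.20441695] [-89.99615441  54.50862625 -14.06897311] [ 0.06680744  0.37572418 -0.52733135] 38.5
shift cm [-5.47  5.64 -0.01] rot [-0.1 -0.   0.5] dist 7.9 0.0
shift cm [-25.25   3.24   1.  ] rot [-0.1 -0.   0.5] dist 25.5 0.0
shift cm [-18.54  11.04   9.97] rot [-1.7 -1.2  0.5] dist 23.8 2.0
shift cm [ 7.64  4.44 -0.15] rot [0. 0. 0.] dist 8.8 0.0
(array([ 26.9, -71.1, -43. ]), np.float64(0.0))
```

View pics/s23z.png

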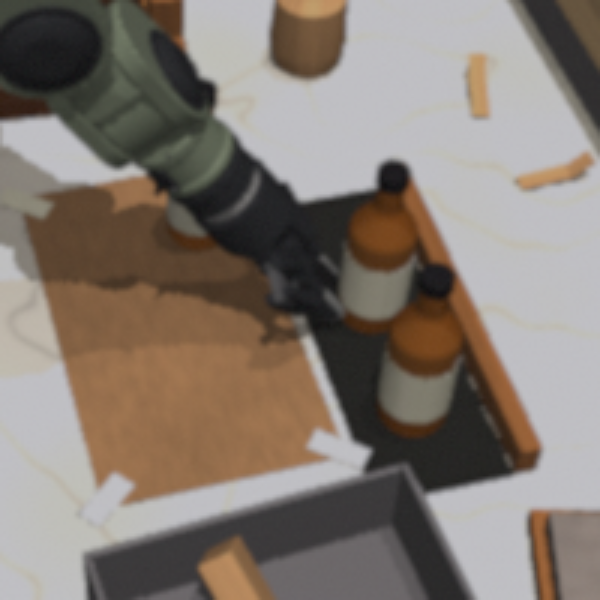

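Run:
```python
from h import *
R=Rtilt(-14,35)
a=plan([472,138,100],Rt=R)
```

```text
shift cm [-18.28  10.67  10.07] rot [-0.1 -0.   0.5] dist 23.4 0.0
```

apply_moves --motion '[-1.4,1.4,0,0,0,0,35,-3,3,0,0,0,0,35,-5.5,5.6,0,0,0,0.5,35,-25.2,3.2,1,0,0,0.5,35,-25.2,3.2,1,0,0,0.5,35,-25.2,3.2,1,0,0,0.5,35,-25.2,3.2,1,0,0,0.5,35,-25.2,3.2,1,0,0,0.5,35,-18.3,10.7,10.1,0,0,0.5,35,-18.3,10.7,10.1,0,0,0.5,35,-18.3,10.7,10.1,0,0,0.5,35,-18.3,10.7,10.1,0,0,0.5,35]'

```text
t: 39.75
ee_pos: [468.1, 140.2, 94.9]
eef_rot: [-90.4, 55.5, -14.1]
force: [-0.1, 0.1, -0.2]
opening: 30.2
```

Run:
```python
from h import *
s=st();print(s['ee_pos'],s['eef_rot'],s['force'],s['t'])
w=grab('wrist','w24.png')
plan([479,137,12],Rt=Rtilt(-14,35))
```

```text
[468.09373412 140.1516828   94.87733963] [-90.3962446   55.5278731  -14.12936568] [-0.10019537  0.07970035 -0.22390614] 39.75
shift cm [7.55 3.96 0.06] rot [ 0.2 -0.1 -0.4] dist 8.5 0.0
```

View pics/w24.png

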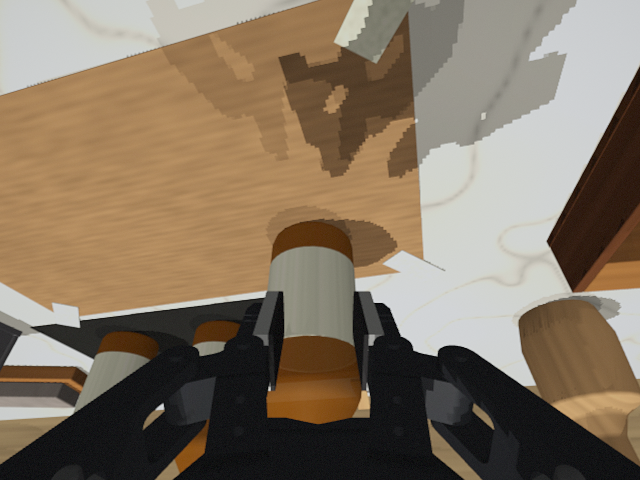

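apply_moves --motion '[2,1.1,0,0,0,-0.2,35,4,2.1,-0.1,0,0,-0.4,35,6,3.1,-0.2,0,0,-0.4,35,7.4,3.9,-0.2,0,0,-0.4,35,7.4,3.9,-0.2,0,0,-0.4,35,7.4,3.9,-0.2,0,0,-0.4,35]'

```text
t: 40.4
ee_pos: [480.6, 133.4, 17.4]
eef_rot: [-90.0, 54.7, -14.2]
force: [-0.9, 0.7, 0.0]
opening: 29.8
```

Run:
```python
from h import *
s=st();print(s['ee_pos'],s['eef_rot'],s['force'],s['t'])
plan([636,86,13],Rt=Rtilt(-14,35))
```

```text
[480.62251225 133.37429641  17.41003255] [-90.02926287  54.6986838  -14.15042023] [-0.91482946  0.69126475  0.01803068] 40.4
shift cm [  9.74 -12.99  -0.8 ] rot [-0.1 -0.1  0.3] dist 16.2 0.0
```

apply_moves --motion '[0.7,-0.8,0,0,0,0,35,1.3,-1.5,-0.1,0,0,0,35,1.9,-2.3,-0.1,0,0,0,35,2.4,-3,-0.2,0,0,0,35,3,-3.8,-0.2,0,0,0,35,3.6,-4.6,-0.3,0,0,0,35,4.2,-5.4,-0.3,0,0,0,35,4.8,-6.2,-0.4,0,0,0,35,5.4,-7,-0.4,0,0,0,35,6,-7.8,-0.5,0,0,0,35,6.6,-8.6,-0.5,0,0,0,35,7.1,-9.4,-0.6,0,0,0,35]'

```text
t: 41.6
ee_pos: [592.9, 99.6, 13.0]
eef_rot: [-90.0, 54.8, -14.0]
force: [-2.0, 1.6, -0.6]
opening: 29.8
```

Run:
```python
from h import *
s=st();print(s['ee_pos'],s['eef_rot'],s['force'],s['t'])
w=grab('scene','c25.png')
cv2.imwrite('pics/c25z.png',cv2.resize(w[3][190:370,190:430],None,fx=3.3,fy=3.3)[:,:,::-1])
plan([636,86,13],Rt=Rtilt(-14,35))
```

```text
[592.8973893   99.55651774  12.95032764] [-90.03383265  54.8011164  -14.04039664] [-2.0066982   1.55443931 -0.60048693] 41.6
shift cm [ 2.55 -3.45 -0.26] rot [-0.1 -0.   0.4] dist 4.3 0.0
```

View pics/c25z.png

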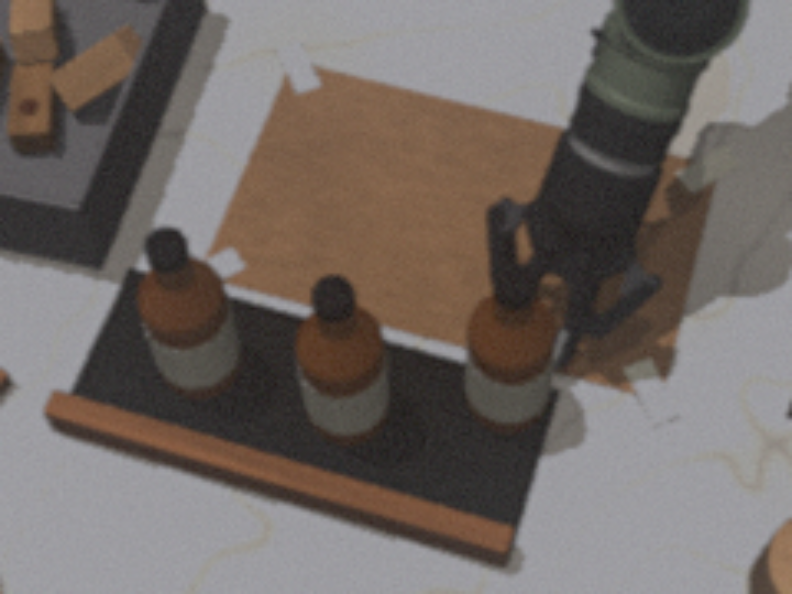

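apply_moves --motion '[0.6,-0.8,-0.1,0,0,0,35,1.2,-1.6,-0.2,0,0,0,35,1.7,-2.3,-0.3,0,0,0,35,2.2,-2.9,-0.4,0,0,0,35,2.5,-3.4,-0.5,0,0,0,35,2.5,-3.4,-0.5,0,0,0,35]'

```text
t: 42.25
ee_pos: [633.6, 84.1, 12.6]
eef_rot: [-90.0, 54.7, -14.1]
force: [-0.2, 0.2, -0.7]
opening: 30.0
```

Run:
```python
from h import *
s=st();print(s['ee_pos'],s['eef_rot'],s['force'],s['t'])
w=grab('scene','c26.png')
cv2.imwrite('pics/c26z.png',cv2.resize(w[3][190:370,190:430],None,fx=3.3,fy=3.3)[:,:,::-1])
a=plan([565,102,30],Rt=Rtilt(-14,35))
b=plan([500,200,250],Rt=Rtilt(-8,15),start=a)
c=plan([540,320,250],175.3,start=b)
```

```text
[633.64436738  84.13559802  12.56039785] [-90.00489098  54.68313105 -14.09566401] [-0.24549609  0.17609098 -0.65669426] 42.25
shift cm [-5.51  4.75  0.06] rot [-0.1 -0.1  0.3] dist 7.3 0.0
shift cm [-23.    -5.51   7.94] rot [-5.5 -2.5 20. ] dist 24.9 21.0
shift cm [ 0.59 -2.21 12.44] rot [-92.7 -12.2  11.5] dist 12.6 94.0
```

View pics/c26z.png

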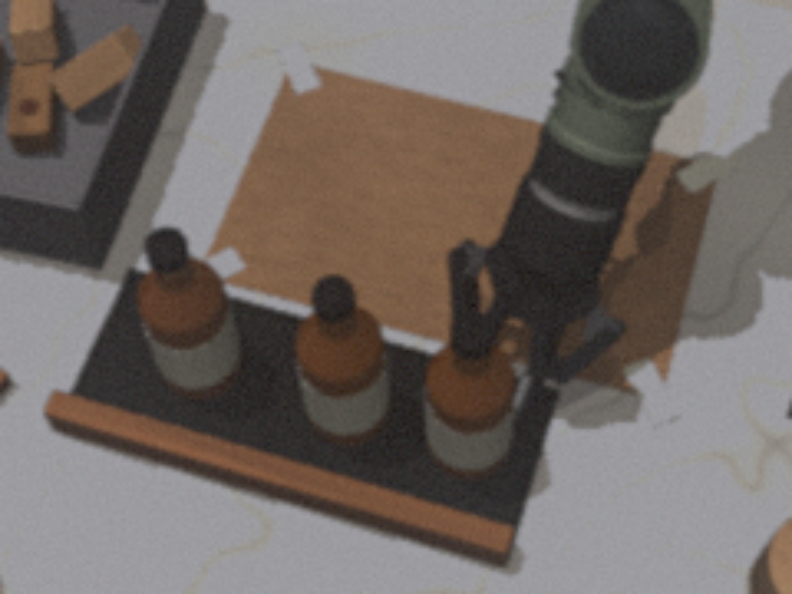

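apply_moves --motion '[-1.4,1.2,0,0,0,0,35,-3,2.6,0,0,0,0,35,-5.5,4.8,0,0,0,0,35,-10,4.8,0,0,0,0,35,-15,4.8,2,0,0,0,35,-20,3,4,0,0,0,60,-25,1,6,0,0,0,100,-28,-0.8,8,-5.5,-2.5,20,100,-28,-0.8,8,-5.5,-2.5,20,100,-28,-0.8,8,-5.5,-2.5,20,100,-28,-0.8,8,-5.5,-2.5,20,100]'

```text
t: 43.4
ee_pos: [505.8, 199.8, 248.9]
eef_rot: [-90.0, 74.5, -8.2]
force: [0.2, -0.4, -0.6]
opening: 85.8
```

Run:
```python
from h import *
s=st();print(s['ee_pos'],s['eef_rot'],s['force'],s['t'])
c=plan([540,320,260],175.3)
```

```text
[505.81707073 199.75486274 248.87014193] [-90.01521876  74.5056543   -8.18750218] [ 0.18563557 -0.37662846 -0.63955234] 43.4
shift cm [-0.63 -1.91 12.39] rot [-92.8 -12.6  11.9] dist 12.6 94.0
```

apply_moves --motion '[-0.6,-1.9,12.4,-92.8,-12.6,11.9,100,-0.6,-1.9,12.4,-92.8,-12.6,11.9,100,-0.6,-1.9,12.4,-92.8,-12.6,11.9,100,-0.6,-1.9,12.4,-92.8,-12.6,11.9,100,-0.6,-1.9,12.4,-92.8,-12.6,11.9,100,-0.6,-1.9,12.4,-92.8,-12.6,11.9,100,-0.6,-1.9,12.4,-92.8,-12.6,11.9,100,-0.6,-1.9,12.4,-92.8,-12.6,11.9,100,-0.6,-1.9,12.4,-92.8,-12.6,11.9,100,-0.6,-1.9,12.4,-92.8,-12.6,11.9,100,-0.6,-1.9,12.4,-92.8,-12.6,11.9,100,-0.6,-1.9,12.4,-92.8,-12.6,11.9,100]'

```text
t: 44.6
ee_pos: [535.4, 320.3, 254.1]
eef_rot: [39.6, 89.7, -145.0]
force: [0.5, 0.7, -0.4]
opening: 85.4
```

Run:
```python
from h import *
s=st();print(s['ee_pos'],s['eef_rot'],s['force'],s['t'])
w=grab('wrist','w27.png');c=grab('scene','c27.png');grab('side','s27.png')
cv2.imwrite('pics/w27z.png',cv2.resize(w[3][140:320,260:500],None,fx=3.3,fy=3.3,interpolation=cv2.INTER_CUBIC)[:,:,::-1])
```

```text
[535.36144049 320.28647296 254.10766775] [  39.64243054   89.68073855 -145.00211061] [ 0.50327794  0.68950029 -0.37512862] 44.6
```

View pics/w27z.png

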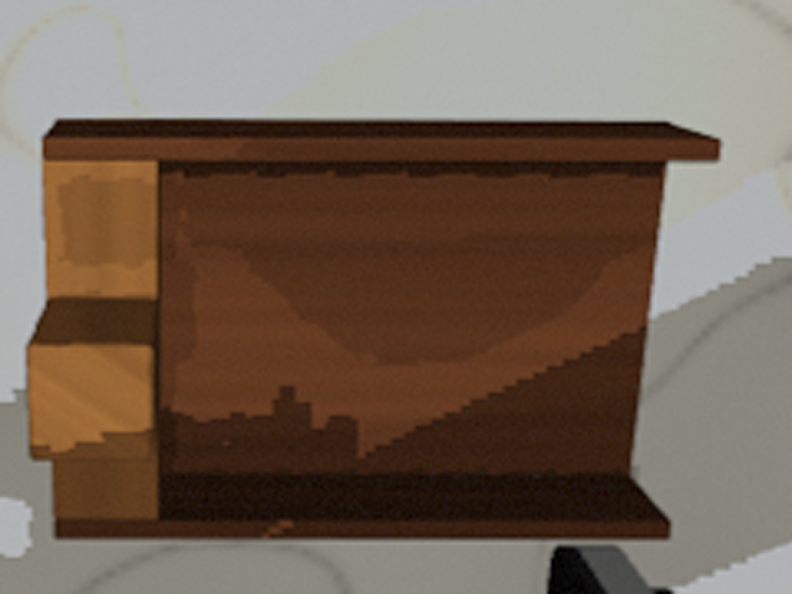

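View pics/s27.png

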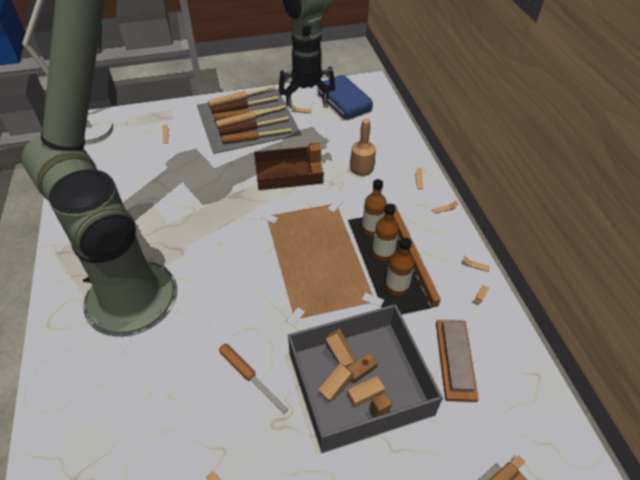

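Run:
```python
from h import *
w=load('wrist');g=lambda x,y,z:p2w(w,260+x/3.3,140+y/3.3,z)
P=np.array([g(x,y,95) for x,y in[(29,343),(154,345),(155,459),(32,459)]]);print(P,P.mean(0))
W=np.array([g(x,y,45) for x,y in[(44,140),(720,140),(54,537),(670,537)]]);print('walls z45',W,W.mean(0),np.degrees(np.arctan2(*(W[0]-W[1])[::-1])))
s=load('side')
print('paper side',[p2w(s,*p).tolist() for p in [(269,217),(335,205),(370,305),(294,314)]])
c=load('scene');cv2.imwrite('pics/c27z.png',cv2.resize(c[3][190:370,190:430],None,fx=3.3,fy=3.3)[:,:,::-1])
plan([566,354.5,53],175.3)
```

```text
[[579.  336.7]
 [546.1 340. ]
 [548.8 372.4]
 [582.1 369.6]] [564.    354.675]
walls z45 [[575.2 290.3]
 [377.8 306.5]
 [586.9 417.6]
 [388.  434.3]] [481.975 362.175] -4.691571565826785
paper side [[390.2, 188.4], [587.1, 190.9], [582.6, -167.4], [392.1, -149.1]]
shift cm [20.2  -3.72 -2.88] rot [-0.1  0.2 -0.1] dist 20.7 0.0
```

View pics/c27z.png

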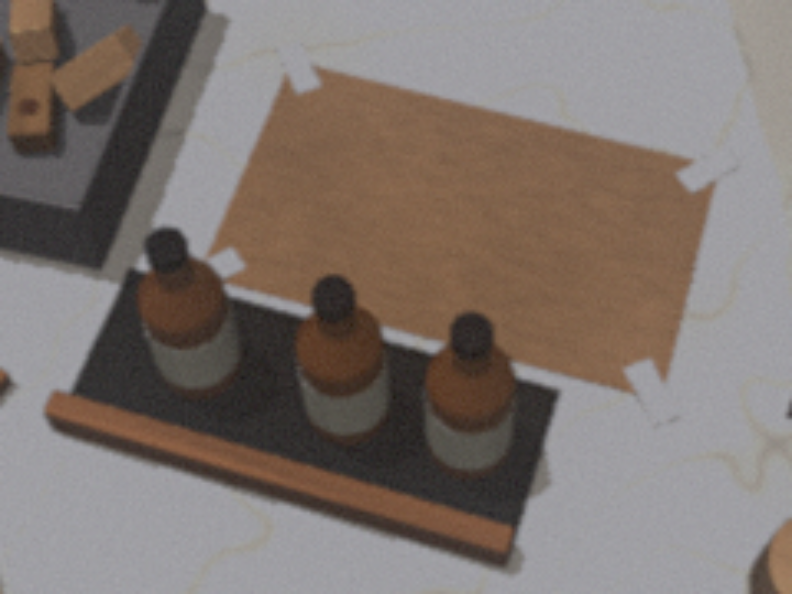

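Run:
```python
from h import *
c=load('scene');g=lambda x,y:p2w(c,190+x/3.3,190+y/3.3)
P=np.array([g(*p) for p in[(287,62),(716,163),(664,392),(210,285)]]);print(P,P.mean(0))
for p in [(500,113),(240,235),(690,280),(440,342)]: print(g(*p))
K=c[3][190:370,190:430].astype(int);
w=np.load('last_wrist.npz')
```

```text
[[ 393.1 -166.6]
 [ 382.2  192.7]
 [ 586.6  200. ]
 [ 605.  -148.1]] [491.725  19.5  ]
[388.3  15.5]
[ 557.7 -142.7]
[490.8 197. ]
[597.7  32.2]
```

apply_moves --motion '[5,-1.5,-1.2,0,0,0,100,9,-3,-2.4,0,0,0,100,11,-3.7,-2.8,0,0,0,100,14,-3.7,-2.8,0,0,0,100,15.5,-3.7,-2.8,0,0,0,100,15.5,-3.7,-2.8,0,0,0,100,15.5,-3.7,-2.8,0,0,0,100]'

```text
t: 45.45
ee_pos: [565.6, 354.7, 101.3]
eef_rot: [26.0, 89.8, -158.7]
force: [0.4, -0.8, 0.2]
opening: 85.4
```

Run:
```python
from h import *
s=st();print(s['ee_pos'],s['eef_rot'],s['force'],s['t'])
plan([565,354.8,53],175.3)
w=grab('wrist','w28.png')
```

```text
[565.60255133 354.72375345 101.33564107] [  26.02235337   89.76325719 -158.65003442] [ 0.40990098 -0.76993986  0.23395249] 45.45
shift cm [ 4.83 -0.01  0.04] rot [ 0.   0.2 -0.1] dist 4.8 0.0
```

View pics/w28.png

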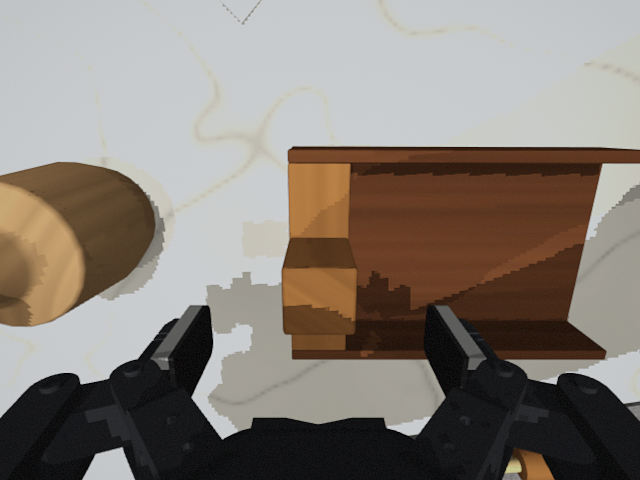

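Run:
```python
from h import *
for n in('scene','side'):
    c=load(n);K,R,t,I=c
    # homography world->pix at z=0; warp to topview 1mm/px, x 350..650, y -250..300
    H=K@np.c_[R[:,0],R[:,1],t]
    A=np.array([[1,0,350],[0,1,-250],[0,0,1.]])
    top=cv2.warpPerspective(I,H@A,(300,550),flags=cv2.WARP_INVERSE_MAP|cv2.INTER_LINEAR)
    hsv=cv2.cvtColor(top,cv2.COLOR_RGB2HSV)
    m=((hsv[...,0]<20)&(hsv[...,1]>70)&(hsv[...,2]>60)).astype(np.uint8)
    m=cv2.morphologyEx(m,cv2.MORPH_OPEN,np.ones((7,7)))
    k,l,s,_=cv2.connectedComponentsWithStats(m);j=1+s[1:,4].argmax()
    mm=(l==j)
    r=cv2.minAreaRect(np.argwhere(mm)[:,::-1].astype(np.float32));print(n,r[0][0]+350,r[0][1]-250,r[1:])
    ys=np.where(mm.sum(1)>100)[0]-250;xs=np.where(mm.sum(0)>200)[0]+350;print(ys.min(),ys.max(),xs.min(),xs.max())
    # left/right edges
    for x in (420,450,480,510,540,560): 
        q=np.where(mm[:,x-350])[0]-250;print(x,q.min(),q.max(),end=' | ')
    print()
    for y in (-100,-50,0,50,100,150):
        q=np.where(mm[y+250])[0]+350;print(y,q.min(),q.max(),end=' | ')
    print()
    cv2.imwrite('pics/top_%s.png'%n,np.hstack([top[:,:,::-1],cv2.cvtColor(mm.astype(np.uint8)*255,cv2.COLOR_GRAY2BGR)]))
```

```text
scene 519.1182556152344 17.30950927734375 ((261.9591369628906, 357.4018249511719), 0.9588356018066406)
-161 194 390 593
420 -162 193 | 450 -161 194 | 480 -161 194 | 510 -161 195 | 540 -161 196 | 560 -160 196 | 
-100 391 597 | -50 390 649 | 0 389 595 | 50 389 649 | 100 388 593 | 150 386 592 | 
side 490.2252197265625 17.92218017578125 ((207.630615234375, 357.2264709472656), 1.1306910514831543)
-160 195 388 592
420 -162 194 | 450 -161 194 | 480 -160 195 | 510 -160 196 | 540 -159 197 | 560 -159 197 | 
-100 389 595 | -50 389 594 | 0 388 594 | 50 387 593 | 100 386 592 | 150 384 591 |
```

View pics/top_scene.png

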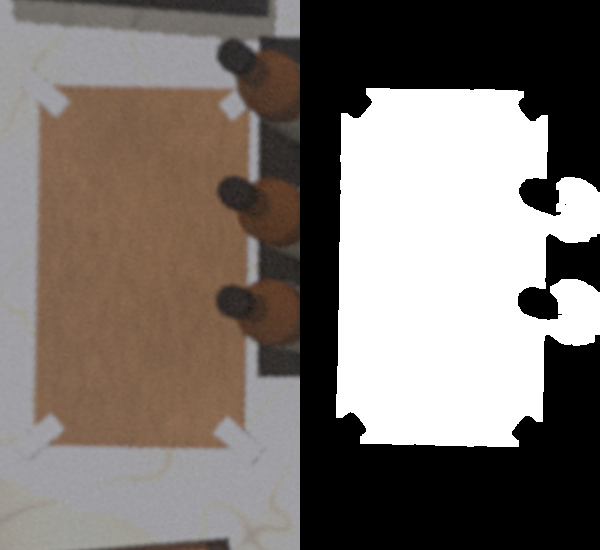

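View pics/top_side.png

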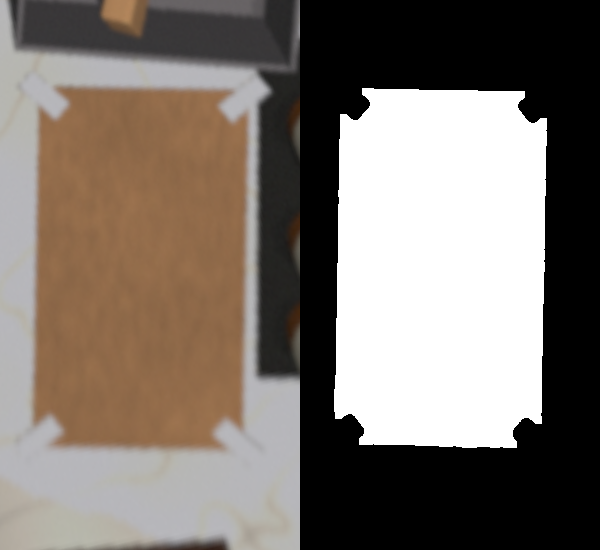

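apply_moves --motion '[3,0,0,0,0,0,100,4.8,0,0,0,0,0,100,4.8,0,0,0,0,0,100,4.8,0,0,0,0,0,20,4.8,0,0,0,0,0,20,4.8,0,0,0,0,0,20,4.8,0,0,0,0,0,20,4.8,0,0,0,0,0,20,4.8,0,0,0,0,0,20]' --grip_force 110

```text
t: 46.4
ee_pos: [566.0, 355.2, 54.6]
eef_rot: [11.9, 89.8, -172.7]
force: [-3.0, -1.0, 5.9]
opening: 33.1
```

apply_moves --motion '[-0.5,0,0,0,0,0,20,-2,0,0,0,0,0,20,-5,0,0,0,0,0,20,-9,0,0,0,0,0,20,-13,0,0,0,0,0,20,-17,0,0,0,0,0,20,-20,0,0,0,0,0,20,-20,0,0,0,0,0,20,-20,0,0,0,0,0,20]'

```text
t: 47.3
ee_pos: [566.5, 355.0, 253.3]
eef_rot: [23.7, 89.8, -160.9]
force: [0.5, 1.1, -5.1]
opening: 33.0
```

Run:
```python
from h import *
s=st();print(s['ee_pos'],s['eef_rot'],s['force'],s['t'],s['opening'])
w=grab('wrist','w29.png')
plan([574,19,252],181)
```

```text
[566.49154971 354.9699153  253.30535293] [  23.67026813   89.79529898 -160.94876836] [ 0.472994    1.08829152 -5.12353199] 47.3 32.95501198824944
shift cm [ 0.04 33.38 -3.53] rot [-5.6  0.4 -0.2] dist 33.6 6.0
```

View pics/w29.png

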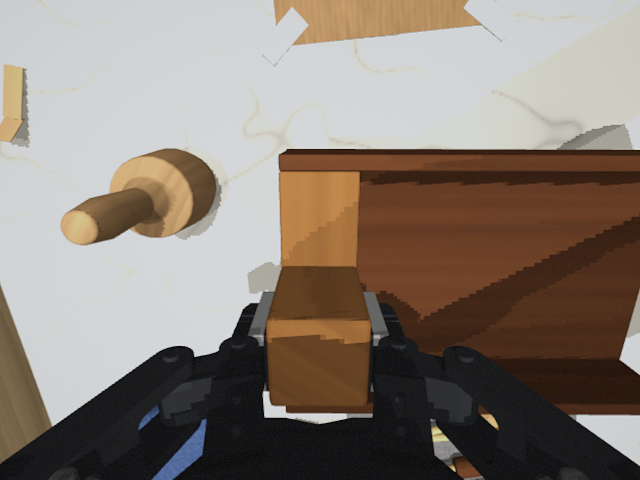

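apply_moves --motion '[0,1.5,-0.2,-0.3,0,0,20,0,4,-0.4,-0.7,0.1,0,20,0,7.5,-0.8,-1.3,0.1,0,20,0,11,-1.2,-1.9,0.2,0,20,0,14.5,-1.5,-2.5,0.2,0,20,0,18,-1.9,-3.1,0.3,-0.1,20,0,21.5,-2.3,-3.7,0.3,-0.1,20,0,25,-2.6,-4.3,0.3,-0.2,20,0,28.5,-3,-4.9,0.4,-0.2,20,0,31.5,-3.3,-5.3,0.4,-0.2,20,0,33.4,-3.5,-5.6,0.4,-0.2,20,0,33.4,-3.5,-5.6,0.4,-0.2,20]'

```text
t: 48.55
ee_pos: [573.0, 15.9, 251.6]
eef_rot: [-51.0, 89.9, 129.7]
force: [0.7, -0.5, -3.6]
opening: 32.7
```

apply_moves --motion '[0,0,0,0,0,0,20,0,0,0,0,0,0,20]'

```text
t: 48.75
ee_pos: [573.7, 19.7, 252.6]
eef_rot: [-115.0, 89.9, 66.0]
force: [-0.5, 0.2, -4.6]
opening: 33.3
```

Run:
```python
from h import *
s=st();print(s['ee_pos'],s['eef_rot'],s['force'],s['t'],s['opening'],TW(s)[:3,:3].round(4))
plan([574,19,54.5],181)
```

```text
[573.66018574  19.71788035 252.57310599] [-114.98454024   89.85541945   66.02662639] [-0.54469652  0.18607478 -4.5925006 ] 48.75 33.31320969395796 [[ 0.001   0.0176 -0.9998]
 [ 0.0023 -0.9998 -0.0176]
 [-1.     -0.0023 -0.0011]]
shift cm [ 1.981e+01  1.200e-01 -1.000e-02] rot [ 0.  -0.1  0.1] dist 19.8 0.0
```

apply_moves --motion '[2,0.1,0,0,0,0,20,6,0.1,0,0,0,0,20,10,0.1,0,0,0,0,20,13.5,0.1,0,0,0,0,20,16,0.1,0,0,0,0,20,17.5,0.1,0,0,0,0,20,18.5,0.1,0,0,0,0,20,19.2,0.1,0,0,0,0,20,19.6,0.1,0,0,0,0,20,19.8,0.1,0,0,0,0,20,19.8,0.1,0,0,0,0,20]'

```text
t: 49.85
ee_pos: [575.3, 18.7, 55.9]
eef_rot: [-154.6, 89.8, 26.4]
force: [-0.3, -0.5, -5.2]
opening: 32.8
```

Run:
```python
from h import *
s=st();print(s['ee_pos'],s['force'],s['t'],s['opening'])
grab('scene','c30.png');grab('side','s30.png')
```

```text
[575.32884465  18.67134126  55.86539062] [-0.25170551 -0.54846331 -5.1518317 ] 49.85 32.82723082687251
```

View pics/c30.png

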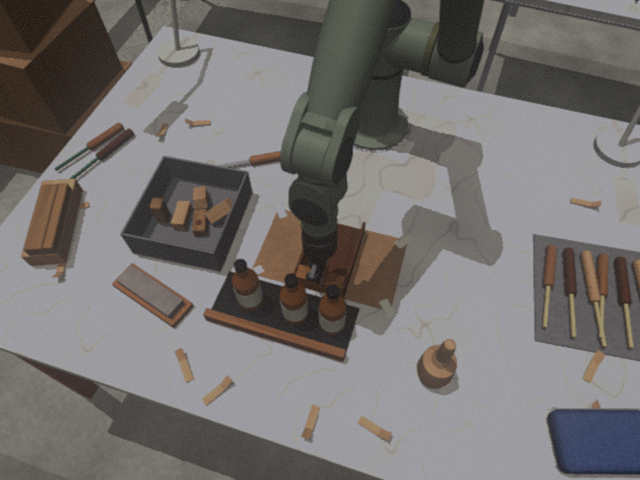

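apply_moves --motion '[0.1,0,0,0,0,0,20,0.2,0,0,0,0,0,20,0.2,0,0,0,0,0,20,0.2,0,0,0,0,0,20]'

```text
t: 50.35
ee_pos: [575.5, 18.7, 54.5]
eef_rot: [-158.5, 89.7, 22.5]
force: [-2.2, 1.7, 6.7]
opening: 32.8
```

Now seated (+6.7 N). Release and rise.

apply_moves --motion '[0,0,0,0,0,0,40,0,0,0,0,0,0,55,0,0,0,0,0,0,55,0,0,0,0,0,0,55,-2,0,0,0,0,0,55,-5,0,0,0,0,0,55,-10,0,0,0,0,0,55,-15,0,0,0,0,0,55,-20,0,0,0,0,0,55,-25,0,0,0,0,0,55]' --grip_force 40

```text
t: 51.35
ee_pos: [573.9, 18.2, 305.5]
eef_rot: [-150.7, 89.8, 30.3]
force: [1.4, -0.2, -0.4]
opening: 47.1
```

apply_moves --motion '[-2,0,10,0,0,0,55,-2,0,14,0,0,0,55,-2,0,18,0,0,0,55,-2,0,18,0,0,0,55,-2,0,18,0,0,0,55,-2,0,18,0,0,0,55]'

```text
t: 51.95
ee_pos: [394.4, 15.0, 323.5]
eef_rot: [-163.7, 89.7, 17.2]
force: [1.1, 0.5, 0.0]
opening: 47.0
```

Run:
```python
from h import *
s=st();print(s['ee_pos'],s['force'],s['t'],s['opening'])
c=grab('scene','c31.png');d=grab('side','s31.png');w=grab('wrist','w31.png')
cv2.imwrite('pics/c31z.png',cv2.resize(c[3][150:370,110:430],None,fx=2.5,fy=2.5)[:,:,::-1])
cv2.imwrite('pics/s31z.png',cv2.resize(d[3][180:450,240:470],None,fx=2.2,fy=2.2)[:,:,::-1])
```

```text
[394.41888444  14.96863166 323.49384399] [1.11741442 0.50344305 0.02469441] 51.95 47.03848788105262
```

View pics/c31z.png

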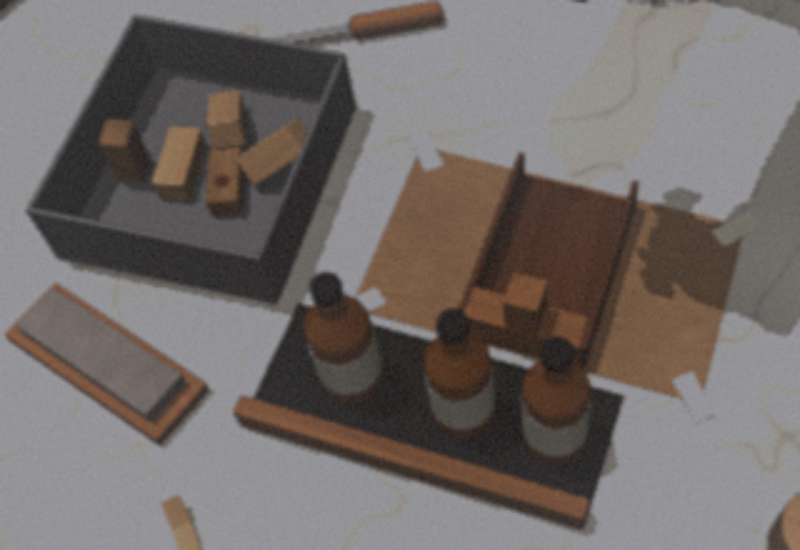

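View pics/s31z.png

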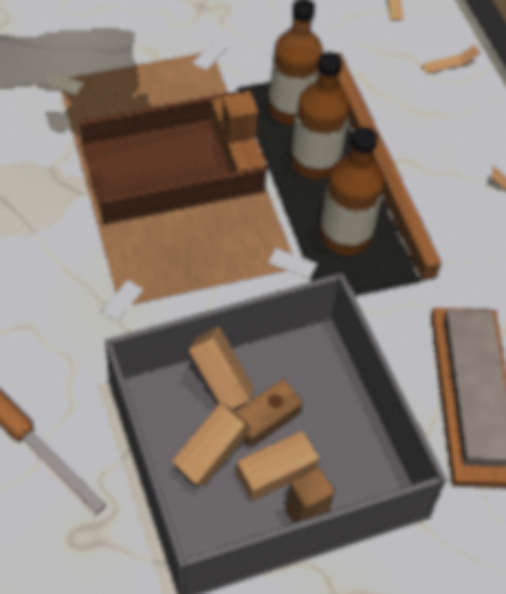

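View pics/w31.png

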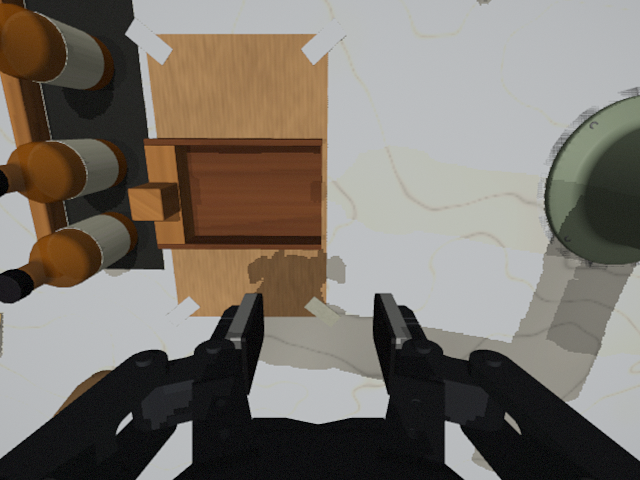

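Run:
```python
from h import *
w=load('wrist')
print('foot fronts',[p2w(w,*p,0).tolist() for p in[(112,72),(126,165),(136,235)]])
print('mat near',[p2w(w,*p,0).tolist() for p in[(140,72),(150,165),(163,268)]])
print('tray top',[p2w(w,*p,45).tolist() for p in[(146,139),(322,139),(321,248),(159,248)]])
s=load('side');f=lambda x,y,z:p2w(s,240+x/2.2,180+y/2.2,z)
print('caps',[f(*p,180).tolist() for p in[(303,10),(330,64),(364,139)]])
s=st();print(s['t'],s['joint_velocities'])
```

```text
foot fronts [[640.8, -119.7], [639.3, -12.3], [638.7, 79.7]]
mat near [[607.8, -120.2], [608.9, -12.8], [607.7, 126.4]]
tray top [[589.4, -45.9], [392.9, -49.3], [391.5, 78.7], [589.3, 82.3]]
caps [[661.4, 66.8], [663.8, -23.0], [663.2, -135.0]]
52.1 [ 0.04816927  0.60366575  0.08314539  0.04548575 -0.0783481   0.03652149]
```

```bash
python3 -c "
from bench import robot
print(robot.sign_off())"
```

```text
the job is handed in; nothing more can be done
None
```

I finished the bench and handed the job in at about 52 s of robot time.

- **Offcuts:** I carried the three loose ones to the bin, then tipped the tray over it to 60° to empty out the other two. The last pictures show all five in the bin and the tray empty.
- **Bottles:** I slid all three standing onto the mat, with two fingertips low at the foot. The last pictures show them upright. Each foot starts about 30 mm inside the mat's front edge and at least about 20 mm in from its side edges.
- **Tray:** I set it down in its old place while I moved the bottles, then put it flat on the paper. Its centre measured about (491, 17) mm, against about (491, 17.5) mm for the middle of the paper.
- **Bystanders:** the mallet, stone and gouge were not touched. The arm was clear of everything when I handed in.

No check failed. The side camera put the bottle caps 5–10 mm away from where the wrist view suggested, which still leaves every foot fully on the mat. On the first bottle the arm ran into a joint limit while lining up, so I pushed with less tilt.

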